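# Swap the serving boards at the cake stall

### The job

Change the serving boards: first slide the used wooden board, foot edge first, down into the empty sloping stand until it is fully home, and let go of it. Then draw the white board out of its own stand, turn it level and finish while holding it: the program ends with the gripper still gripping the white board, flat level and still, all of it at least 20 cm above the table and touching nothing else. Leave the cake, the bottle and the mug where they are.

Things in the scene. Friction and masses are not known exactly. Their poses are not given: they have to be found in the camera images.
- oak_board: light-brown wooden paddle board, 12 mm thick, 0.16 kg, faces alike: blade 150 mm long, 110 mm wide, then in line a handle 30 mm wide, 100 mm long. Origin: middle of the blade's straight foot edge, mid-thickness; x along the board to the handle, y across, z normal to the faces. Mass centre at x = 95 mm. Starts lying on the riser, z up, handle overhanging, roughly away from the robot
- oak_board_grip (a point): middle of the wooden board's handle, at x = 200 mm on the board, mid-thickness; axes as the board's
- white_board: white plastic paddle board, 12 mm thick, 0.16 kg, faces alike: blade 150 mm long, 110 mm wide, then in line a handle 30 mm wide, 100 mm long. Origin: middle of the blade's straight foot edge, mid-thickness; x along the board to the handle, y across, z normal to the faces. Mass centre at x = 95 mm. Starts home in its stand on the lower wall, handle up, z up and towards the robot
- white_board_grip (a point): middle of the white board's handle, at x = 200 mm on the board, mid-thickness; axes as the board's
- stand_empty: the empty stand of wood and green-painted metal, fixed: base 190 mm (x) by 140 mm (y), 12 mm thick, with a pocket sloping at 45 deg, 120 mm high in all. Origin at the centre of the base's underside, z up, x level, the way the pocket leans (away from the robot)
- stand_empty_slot (a point): the empty stand's pocket, frame at its floor's centre. x points out of it, up the slope at 45 deg, away from the robot; y across, level; z the slope's upward normal. Inside 116 mm wide (y), 16 mm thick (z), centred here; cheeks and upper wall run 75 mm along x, lower wall 110 mm; mouth flared a little. Home: foot edge on this floor, board x along this x
- stand_full: the white board's stand of wood and green-painted metal, fixed: base 190 mm (x) by 140 mm (y), 12 mm thick, with a pocket sloping at 45 deg, 120 mm high in all. Origin at the centre of the base's underside, z up, x level, the way the pocket leans (away from the robot)
- stand_full_slot (a point): the white board's stand's pocket, frame at its floor's centre. x points out of it, up the slope at 45 deg, away from the robot; y across, level; z the slope's upward normal. Inside 116 mm wide (y), 16 mm thick (z), centred here; cheeks and upper wall run 75 mm along x, lower wall 110 mm; mouth flared a little
- riser: low slatted wooden riser, fixed to the table, 110 mm (x) by 90 mm (y), 30 mm high; origin at the centre of its underside. The wooden board's blade lies on it at the start
- cake: bystander: round star-edged cake on a white plate, 160 mm across, 58 mm high, loose; origin at the centre of its underside
- bottle: bystander: amber bottle with a green cap, 68 mm across, 230 mm high, loose; origin at the centre of its underside
- mug: bystander: blue mug, 80 mm across, 85 mm high, loose; origin at the centre of its underside
Not all that is in view belongs to the job. Leave any pink look-alike of the stand_full alone.

How it is judged:
By the outcome, as a careful person would: the job done as asked, in the order asked, and still so for the second after the job is handed in, while the arm keeps its last pose, push and grip.
It also fails if it takes over 67 s, if anything falls off the work surface, if the arm or the gripper's body presses on something with over 40 N, if the wrist force passes 120 N, or if a joint passes its speed limit or range.

### The arm

A 7-joint arm with a two-finger parallel gripper is mounted at the origin on the work surface. World frame = base frame: x ahead of the robot, y to its left, z up, the work surface at z = 0. Lengths are in m, angles in rad, forces in N, time in s.
With the tool pointing down it reaches from about 0.4 to 0.85 m from the base axis. Payload 4.5 kg.
Tool frame: the origin (TCP) lies midway between the tips of the shut fingers; the grasp point (between the pads) lies 19 mm behind it; z points along the fingers, x is the direction in which the jaws open and shut, and the axes are right-handed (so a half turn about z gives the same grasp; the last joint's range is limited). The gripper opens to 88 mm and grips with 3 to 60 N. Pads are 18 mm wide; open, the fingers measure 123 mm over their backs; the gripper's body (75 mm by 187 mm) begins 45 mm behind the grasp point.
Start: joints at [1.278, 0.689, -0.195, 1.565, 0.157, 0.902, -0.215], TCP at [0.201, -0.592, 0.239] pointing down, gripper open.
Joint ranges: [-3.01, 3.01], [-0.46, 2.08], [-1.47, 1.51], [0.13, 2.56], [-1, 4.14], [0.04, 2.09], [-2.66, 2.66]. Speed limits (rad/s): [2.57, 2.57, 3.14, 3.14, 3.14, 3.14, 3.14].

### API

Orientations are given as a unit quaternion [x, y, z, w].
In Python, from plant import r gives the robot as it stands. The module is installed in compiled form; this text tells all that it offers.
- The arm moves only by the tool play_rows, never from a script. Its argument "increments" is a list of rows, each a list of 7 numbers: the opening, from 0 (shut) to 1 (fully open), then the shift along the tool's x, y, z in mm, then the turn, a rotation vector about the tool's x, y, z in rad. In form: [[hand, dx, dy, dz, wx, wy, wz], ...]. A call has exactly 8 rows; each row shifts and turns the pose as measured when the row begins, along the tool's axes as they then stand; what a row does not reach is not made up. A row lasts 1/8 s, in which the tool goes at most 62.5 mm and 10.7 degrees, less where a joint would pass 70% of its speed; a pose out of reach is approached as far as the arm can. A call is refused whole if a number of a shift passes 62.5 or a number of a turn 0.188, either way. A call with a gripper value outside its range is refused whole. The fingers move at their own pace and stop on an object; "grip_force" is the grip in N (left out, the last holds). Time passes only in rows, so rows that do not move let the fingers close, or fill a call up. It gives the time, the measured TCP pose, the force and the opening at its end, in the units of the state.
- r.get_state(): the state, without advancing time (a new reading comes with each control period).
- r.snapshot(name): name is "scene" or "top" or "wrist"; returns the picture (400x640x3 uint8, red, green, blue); there is no depth.
- r.get_calibration(name): a dict with "fx", "fy", "cx", "cy" (pixels), "R" (3x3) and "t" (3): a world point X has camera coordinates R X + t. Camera axes: x right, y down, z forward; pixel columns grow to the right and rows downward; lengths in m; the calibration is good to about 2 mm. The wrist camera is an equidistant fisheye: a pixel r from the principal point sees the ray r / f radians off the axis. A picture is of the moment at which its call begins: read the wrist's pose just before it. get_calibration takes no time and is no camera call; for the wrist camera it gives the pose at the moment of the call.
- r.finish_job(): hands the job in, once; it reports no verdict.
The state is a dict: "clock": time; "q": joint angles; "qd": joint speeds; "joint_torque": joint torques, N m; "tool_pos": TCP position; "eef_rot": TCP orientation; "contact_force": force on the tool from outside, world axes, zero at the start; "moment": the same for the moment, N m; "opening": opening from 0.0 (shut) to 1.0 (fully open).
Only numpy, scipy, OpenCV 4.12 (cv2) and the standard library are available. Lean on these libraries where they do the work, as an engineer would, in place of code of your own. Each camera call takes 0.05 s, during which the arm holds its last target.

## Working session

There is one attempt and no reset: what is moved stays moved. The work goes in short steps, Python scripts to look and compute and a tool call to move; the robot and the scene stay as the last step left them, time stands still between calls to the robot, and variables do not carry over. Pictures are saved under pics/ and viewed, and the job is handed in when it is done.

Besides the shell and the picture viewer there is one more tool, called after "Request:" as name(argument=value, ...) on one line, values as JSON. play_rows: Moves the arm, as the interface text tells. Its arguments: {"type":"object","properties":{"increments":{"type":"array"},"grip_force":{"type":"number"}},"required":["increments"]}

```bash
mkdir -p pics; python3 - <<'E'
from plant import r
import cv2
s=r.get_state();print(s)
for n in ["scene","top","wrist"]:
    im=r.snapshot(n);cv2.imwrite(f"pics/a_{n}.png",im[:,:,::-1]);c=r.get_calibration(n);print(n,c)
E
```

```text
{'clock': 0.0, 'q': array([ 1.27779836,  0.6899775 , -0.19449197,  1.56631195,  0.15729079,
        0.90249158, -0.21511641]), 'qd': array([-7.25958113e-05,  8.68321800e-04,  6.33543222e-04, -1.64701585e-03,
        1.01556493e-04, -4.46234424e-05,  1.36704654e-03]), 'joint_torque': array([ 1.31958059e-04, -5.27563548e+01, -1.26680341e+00, -1.53425771e+01,
       -5.26506139e-02,  6.45919194e-03,  1.07069495e-04]), 'tool_pos': array([ 0.20037995, -0.59135859,  0.23792206]), 'eef_rot': array([ 8.12726954e-01, -5.82644050e-01, -7.68751770e-04, -4.67548997e-04]), 'contact_force': array([ 0.33113676,  0.83500251, -0.82323303]), 'moment': array([0.01934554, 0.00599744, 0.02385238]), 'opening': 0.9943485498059895}
scene {'fx': 454.540571069696, 'fy': 454.540571069696, 'cx': 322.5149688716724, 'cy': 203.740403313665, 'R': array([[-0.88872049,  0.45792608,  0.02189951],
       [ 0.25765811,  0.53841974, -0.80231944],
       [-0.37919412, -0.70739514, -0.59649303]]), 't': array([ 0.46944421, -0.0282241 ,  1.66934152])}
top {'fx': 380.6370343454505, 'fy': 380.6370343454505, 'cx': 321.8273172391758, 'cy': 196.80678413257445, 'R': array([[ 0.00403633, -0.99987244,  0.01545328],
       [-0.99820298, -0.00495255, -0.0597184 ],
       [ 0.05978732, -0.01518447, -0.99809564]]), 't': array([-0.01549106,  0.54053165,  1.41922341])}
wrist {'fx': 309.70691628693146, 'fy': 309.70691628693146, 'cx': 323.51073824959576, 'cy': 202.72727465490115, 'R': array([[ 0.32091441, -0.94710724, -0.00134494],
       [-0.89575221, -0.3039741 ,  0.32438821],
       [-0.30763925, -0.10289612, -0.94592308]]), 't': array([-0.62446359, -0.04459502,  0.39013351])}
```

View pics/a_scene.png

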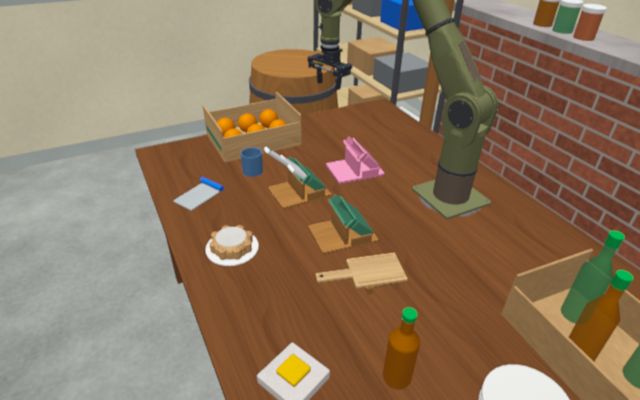

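View pics/a_top.png

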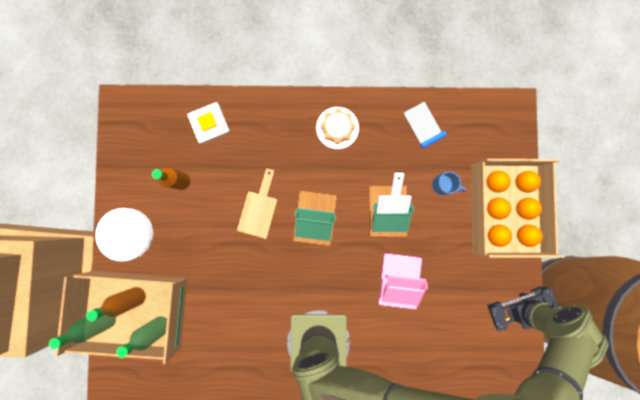

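View pics/a_wrist.png

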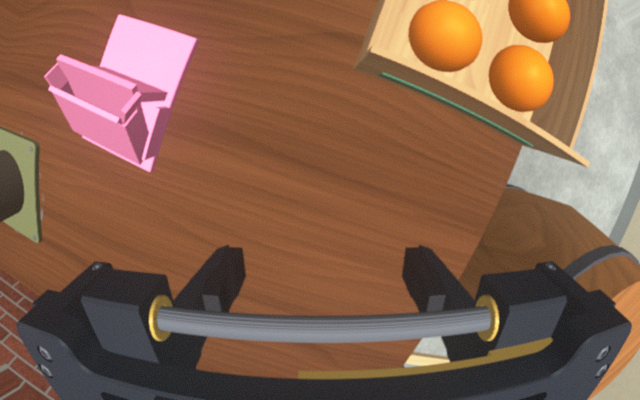

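The top view shows the oak board at about (258,210) with its handle at (267,175), the empty stand at (316,217), the full stand at (391,210), the pink decoy at (403,280) and the mug at (448,183). Next I'll zoom in.

```bash
python3 - <<'E'
import cv2
im=cv2.imread("pics/a_top.png");cv2.imwrite("pics/z_top.png",cv2.resize(im[160:260,230:430],None,fx=4,fy=4,interpolation=cv2.INTER_CUBIC))
im=cv2.imread("pics/a_scene.png");cv2.imwrite("pics/z_sc.png",cv2.resize(im[140:300,250:420],None,fx=3.7,fy=3.7,interpolation=cv2.INTER_CUBIC))
E
```

```text
(no output)
```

View pics/z_top.png

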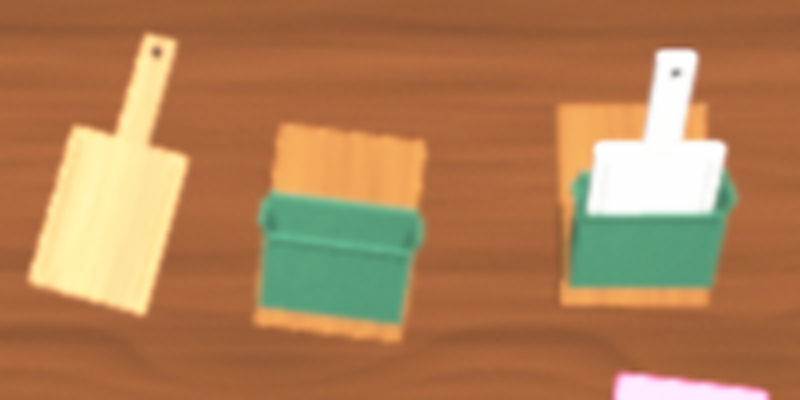

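View pics/z_sc.png

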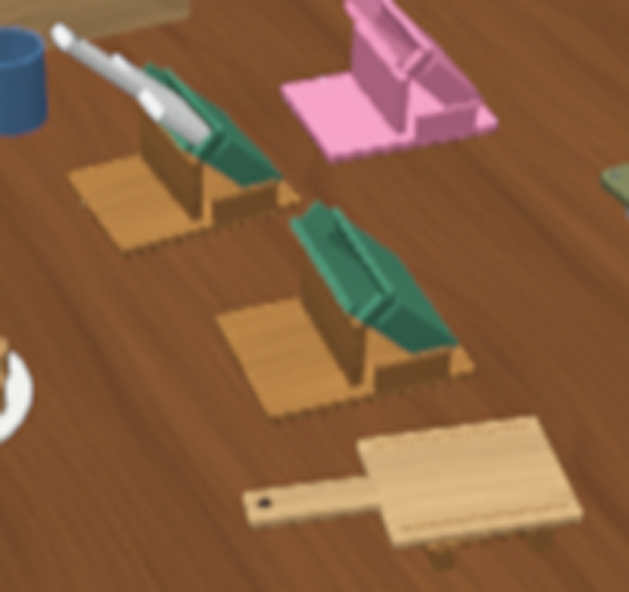

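```bash
cat > h.py <<'E'
import numpy as np, cv2
from scipy.spatial.transform import Rotation as Ro
def ray(c,u,v,fish=False):
    d=np.array([(u-c['cx'])/c['fx'],(v-c['cy'])/c['fy'],1.])
    if fish:
        th=np.hypot(d[0],d[1]); d=np.array([d[0]/th*np.sin(th),d[1]/th*np.sin(th),np.cos(th)]) if th>1e-9 else np.array([0,0,1.])
    o=-c['R'].T@c['t']; return o, c['R'].T@(d/np.linalg.norm(d))
def onz(c,u,v,z,fish=False):
    o,d=ray(c,u,v,fish); return o+d*(z-o[2])/d[2]
def tri(rs):
    A=np.zeros((3,3));b=np.zeros(3)
    for o,d in rs:
        P=np.eye(3)-np.outer(d,d);A+=P;b+=P@o
    x=np.linalg.solve(A,b); return x,[np.linalg.norm((np.eye(3)-np.outer(d,d))@(x-o)) for o,d in rs]
def proj(c,X,fish=False):
    p=c['R']@np.asarray(X)+c['t']
    if fish:
        r=np.hypot(p[0],p[1]);th=np.arctan2(r,p[2]);return c['cx']+c['fx']*th*p[0]/r, c['cy']+c['fy']*th*p[1]/r
    return c['cx']+c['fx']*p[0]/p[2], c['cy']+c['fy']*p[1]/p[2]
E
python3 - <<'E'
from h import *
from plant import r
np.set_printoptions(precision=4,suppress=True)
c=r.get_calibration("top")
f=lambda u,v,z:onz(c,230+(u+.5)/4-.5,160+(v+.5)/4-.5,z)
print("oak");
for p in [(73,126),(189,156),(147,316),(28,283),(145,33),(178,41),(118,137),(152,145)]: print(p,f(*p,.042))
print("empty base")
for p in [(280,124),(427,142),(401,341),(254,323)]: print(p,f(*p,.012))
print("full base")
for p in [(557,103),(708,104),(709,304),(561,304)]: print(p,f(*p,.012))
E
```

```text
oak
(73, 126) [0.5587 0.2608 0.042 ]
(189, 156) [0.5315 0.1535 0.042 ]
(147, 316) [0.3842 0.1903 0.042 ]
(28, 283) [0.414  0.2997 0.042 ]
(145, 33) [0.6456 0.1955 0.042 ]
(178, 41) [0.6383 0.1648 0.042 ]
(118, 137) [0.5488 0.2191 0.042 ]
(152, 145) [0.5415 0.1877 0.042 ]
empty base
(280, 124) [0.5639 0.071  0.012 ]
(427, 142) [ 0.5475 -0.0682  0.012 ]
(401, 341) [ 0.3602 -0.0441  0.012 ]
(254, 323) [0.3765 0.0939 0.012 ]
full base
(557, 103) [ 0.5852 -0.1916  0.012 ]
(708, 104) [ 0.585  -0.3354  0.012 ]
(709, 304) [ 0.3957 -0.3346  0.012 ]
(561, 304) [ 0.3953 -0.1947  0.012 ]
```

```bash
python3 - <<'E'
from h import *
from plant import r
np.set_printoptions(precision=4,suppress=True)
s=r.get_state();c=r.get_calibration("wrist");T=Ro.from_quat(s['eef_rot']).as_matrix()
print("tool axes\n",T,"\ncam in tool",T.T@(-c['R'].T@c['t']-s['tool_pos']),"\ncamaxes in tool (cols)\n",T.T@c['R'].T)
E
```

```text
tool axes
 [[ 0.3211 -0.9471 -0.0005]
 [-0.9471 -0.3211  0.0013]
 [-0.0014  0.0001 -1.    ]] 
cam in tool [ 0.0003 -0.0843 -0.1446] 
camaxes in tool (cols)
 [[ 1.     -0.0002 -0.    ]
 [ 0.0002  0.946   0.3243]
 [-0.     -0.3243  0.946 ]]
```

Request:
play_rows(increments=[[1,-29,-43,-15,0,0,0],[1,-29,-43,-15,0,0,0],[1,-29,-43,-15,0,0,0],[1,-29,-43,-15,0,0,0],[1,-29,-43,-10,0,0,0],[1,-29,-43,-10,0,0,0],[1,-29,-43,-10,0,0,0],[1,-29,-43,-10,0,0,0]], grip_force=60)

```text
clock: 1.15
tool_pos: [0.456, -0.2557, 0.338]
eef_rot: [0.81, -0.587, -0.003, 0.0]
contact_force: [0.8, -2.4, 0.2]
opening: 1.0
```

```bash
cat >> h.py <<'E'
def shot(r,tag):
    import pickle
    s=r.get_state();c=r.get_calibration("wrist");im=r.snapshot("wrist")
    cv2.imwrite(f"pics/{tag}.png",im[:,:,::-1]);pickle.dump((s,c),open(f"pics/{tag}.pkl","wb"));print(s['clock'],s['tool_pos'],s['qd'].max())
E
python3 - <<'E'
from h import *
from plant import r
shot(r,"w1")
E
```

```text
1.15 [ 0.45600241 -0.25566719  0.33800231] 0.2674902748543536
```

View pics/w1.png

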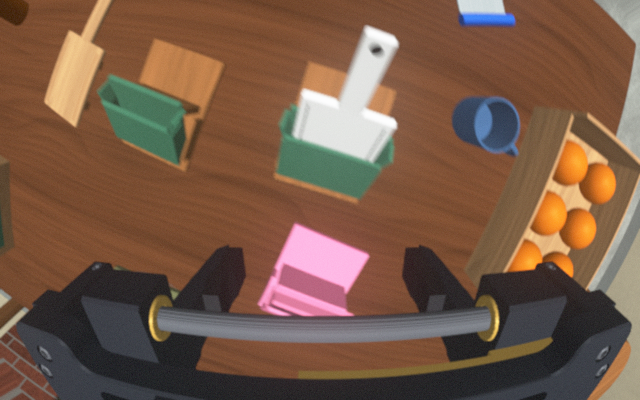

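The wrist view shows the white board well: handle tip at about (380,35), hole at (376,49), blade shoulders at (302,92) and (396,127). I'll zoom in for the corners.

```bash
python3 - <<'E'
from h import *
from plant import r
shot(r,"w2")
im=cv2.imread("pics/w2.png");cv2.imwrite("pics/z1.png",cv2.resize(im[20:210,260:410],None,fx=4,fy=4,interpolation=cv2.INTER_CUBIC)[:600*2][:760])
im=cv2.imread("pics/a_scene.png");cv2.imwrite("pics/z2.png",cv2.resize(im[140:210,255:335],None,fx=8,fy=8,interpolation=cv2.INTER_CUBIC))
im=cv2.imread("pics/a_top.png");cv2.imwrite("pics/z3.png",cv2.resize(im[165:240,360:420],None,fx=8,fy=8,interpolation=cv2.INTER_CUBIC))
im=cv2.imread("pics/w2.png");cv2.imwrite("pics/z1.png",cv2.resize(im[20:205,265:405],None,fx=3.2,fy=3.2,interpolation=cv2.INTER_CUBIC))
E
```

```text
1.2 [ 0.46236677 -0.24746445  0.33952886] 0.14787959645439153
```

View pics/z1.png

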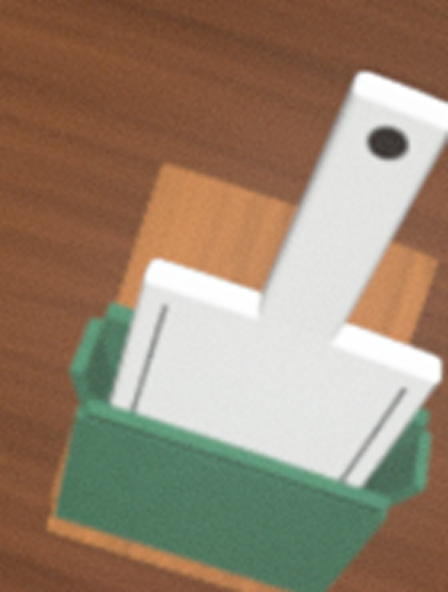

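View pics/z2.png

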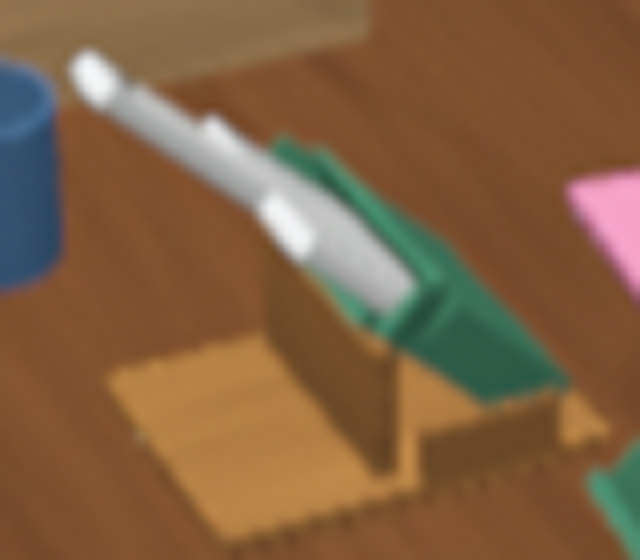

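View pics/z3.png

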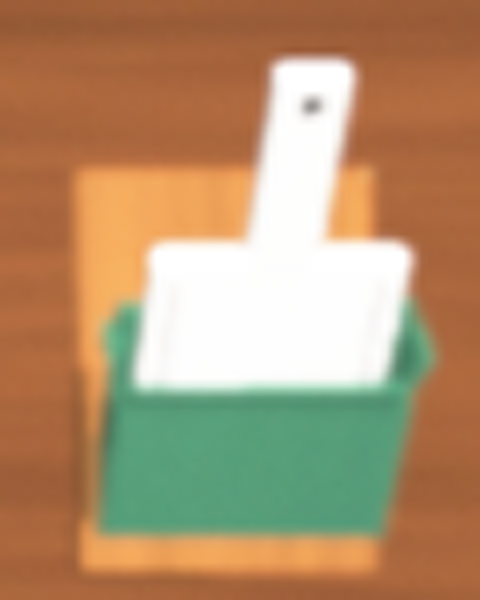

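```bash
python3 - <<'E'
from h import *
im=cv2.imread("pics/w2.png");cv2.imwrite("pics/z4.png",cv2.resize(im[35:185,285:410],None,fx=4,fy=4,interpolation=cv2.INTER_CUBIC))
E
```

```text
(no output)
```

View pics/z4.png

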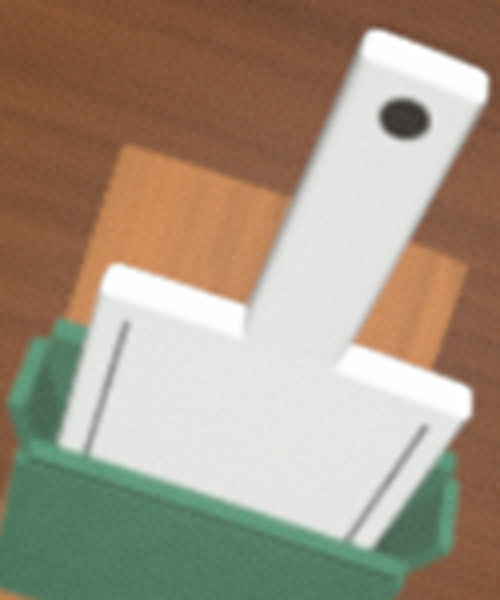

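```bash
cat > fit.py <<'E'
from h import *
import pickle
from plant import r
from scipy.optimize import least_squares
np.set_printoptions(precision=4,suppress=True)
s,cw=pickle.load(open("pics/w2.pkl","rb"));ct=r.get_calibration("top");cs=r.get_calibration("scene")
z4=lambda u,v:(285+(u+.5)/4-.5,35+(v+.5)/4-.5)
z3=lambda u,v:(360+(u+.5)/8-.5,165+(v+.5)/8-.5)
z2=lambda u,v:(255+(u+.5)/8-.5,140+(v+.5)/8-.5)
obs=[(cw,1,z4(103,293),(150,55,6)),(cw,1,z4(471,415),(150,-55,6)),(cw,1,z4(360,60),(250,15,6)),(cw,1,z4(485,103),(250,-15,6)),
(cw,1,z4(245,333),(150,15,6)),(cw,1,z4(338,370),(150,-15,6)),
(ct,0,z3(271,60),(250,15,-6)),(ct,0,z3(357,60),(250,-15,-6)),(ct,0,z3(148,242),(150,55,-6)),(ct,0,z3(413,242),(150,-55,-6))]
def Rm(y,p,ro=0): return (Ro.from_euler('z',y)*Ro.from_euler('y',-p)*Ro.from_euler('x',ro)).as_matrix()
def res(p,full=True):
    R=Rm(p[3],p[4],p[5]) if len(p)==6 else Rm(p[3],np.pi/4)
    o=[]
    for c,f,uv,X in obs:
        q=proj(c,p[:3]+R@(np.array(X)/1000),f); w=1/.002 if 0 else 1
        o+=[q[0]-uv[0],q[1]-uv[1]]
    return np.array(o)
for n in (4,6):
    f=least_squares(res,[.45,-.26,.05,0,.785,0][:n],x_scale=[.1,.1,.1,.1,.1,.1][:n])
    print(n,f.x[:3],np.degrees(f.x[3:]),"rms",np.sqrt(np.mean(f.fun**2)));print(f.fun.reshape(-1,2))
    R=Rm(*f.x[3:]) if n==6 else Rm(f.x[3],np.pi/4)
    print("handle end",f.x[:3]+R@[.25,0,0],"scene proj",proj(cs,f.x[:3]+R@[.25,-.015,.006]),proj(cs,f.x[:3]+R@[.25,.015,-.006]))
for p in [(125,145),(468,265)]: print("base far corner",onz(cw,*z4(*p),.012,True))
E
python3 fit.py
```

```text
4 [ 0.4301 -0.2648  0.0263] [1.0196] rms 0.7419640502750001
[[ 0.3156 -0.4937]
 [ 0.2306  0.1875]
 [ 0.1582 -0.6708]
 [ 0.2944  0.5022]
 [-0.8724  0.4552]
 [ 1.1221 -0.2176]
 [-0.1935  0.6562]
 [-1.921   0.5496]
 [ 0.1358  0.7071]
 [-1.555   0.3051]]
handle end [ 0.6068 -0.2617  0.2031] scene proj (np.float64(265.88561214382685), np.float64(147.177070548637)) (np.float64(267.1491156753552), np.float64(154.0820496000233))
6 [ 0.4305 -0.2647  0.0264] [ 1.0285 45.208   0.0595] rms 0.7408419283035198
[[ 0.2291 -0.5064]
 [ 0.2929  0.1318]
 [ 0.122  -0.6179]
 [ 0.3451  0.5635]
 [-0.8986  0.4263]
 [ 1.1372 -0.2581]
 [-0.1744  0.6846]
 [-1.8978  0.5706]
 [ 0.1361  0.6883]
 [-1.5481  0.2595]]
handle end [ 0.6066 -0.2616  0.2039] scene proj (np.float64(265.9381749763811), np.float64(146.9843166457823)) (np.float64(267.2024009973023), np.float64(153.8769780096519))
base far corner [ 0.5823 -0.1926  0.012 ]
base far corner [ 0.584 -0.33   0.012]
```

```bash
cat > plan.py <<'E'
# plan(target_pos, target_R, n): prints rows, straight line + slerp from the measured pose
from h import *
def Rtool(x,z):
    x=np.array(x,float);z=np.array(z,float);z/=np.linalg.norm(z);x-=z*(x@z);x/=np.linalg.norm(x);return np.column_stack([x,np.cross(z,x),z])
def plan(s,P,R,n,hand,fill=8):
    P=np.asarray(P);p0=s['tool_pos'];R0=Ro.from_quat(s['eef_rot']).as_matrix();w=Ro.from_matrix(R0.T@R).as_rotvec()
    d=P-p0
    print("dist mm",np.linalg.norm(d)*1e3,"ang",np.linalg.norm(w),"tool-delta",(R0.T@d*1e3).round(1))
    print("per-row max: %.1f mm %.3f rad"%(np.linalg.norm(d)*1e3/n,np.linalg.norm(w)/n))
    rows=[]
    for i in range(n):
        Ri=R0@Ro.from_rotvec(w*i/n).as_matrix()
        rows.append([hand]+[float(round(v,1)) for v in Ri.T@d/n*1e3]+[float(round(v,3))+0.0 for v in w/n])
    rows+= [[hand,0,0,0,0,0,0]]*((-n)%fill)
    print(rows)
E
python3 - <<'E'
from plan import *
from plant import r
b=np.radians(-15); by=np.array([-np.sin(b),np.cos(b),0])
plan(r.get_state(),[.45,.10,.31],Rtool(-by,[0,0,-1]),7,1)
E
```

```text
dist mm 351.8057893905084 ang 0.5899163984269259 tool-delta [-334.9 -103.2   31. ]
per-row max: 50.3 mm 0.084 rad
[[1, -47.8, -14.7, 4.4, 0.0, 0.001, 0.084], [1, -48.9, -10.7, 4.4, 0.0, 0.001, 0.084], [1, -49.6, -6.5, 4.3, 0.0, 0.001, 0.084], [1, -50.0, -2.3, 4.3, 0.0, 0.001, 0.084], [1, -50.0, 1.9, 4.3, 0.0, 0.001, 0.084], [1, -49.7, 6.1, 4.2, 0.0, 0.001, 0.084], [1, -49.0, 10.3, 4.2, 0.0, 0.001, 0.084], [1, 0, 0, 0, 0, 0, 0]]
```

Request:
play_rows(increments=[[1,-48,-15,4,0,0,0.084],[1,-49,-11,4,0,0,0.084],[1,-50,-7,4,0,0,0.084],[1,-50,-2,4,0,0,0.084],[1,-50,2,4,0,0,0.084],[1,-50,6,4,0,0,0.084],[1,-49,10,4,0,0,0.084],[1,0,0,0,0,0,0]])

```text
clock: 2.25
tool_pos: [0.4532, 0.107, 0.3097]
eef_rot: [-0.6, 0.8, 0.002, 0.001]
contact_force: [-0.4, -0.1, -0.4]
opening: 1.006
```

```bash
python3 - <<'E'
from h import *
from plant import r
shot(r,"w3")
im=cv2.imread("pics/w3.png")
E
```

```text
2.25 [0.45316514 0.10704316 0.30966879] 0.07658101787268118
```

View pics/w3.png

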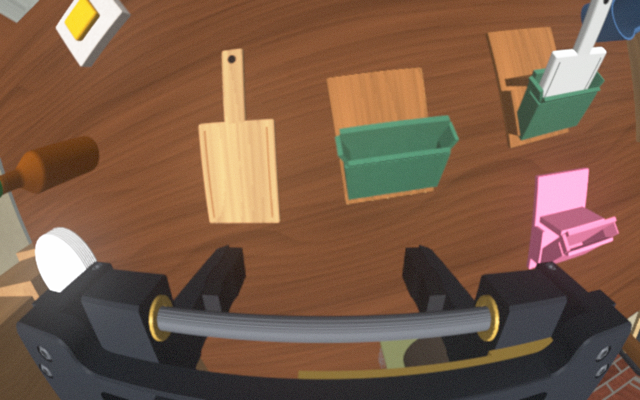

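```bash
python3 - <<'E'
from h import *
im=cv2.imread("pics/w3.png");
cv2.imwrite("pics/z5.png",cv2.resize(im[40:230,190:290],None,fx=3.1,fy=3.1,interpolation=cv2.INTER_CUBIC))
cv2.imwrite("pics/z6.png",cv2.resize(im[60:210,320:465],None,fx=4,fy=4,interpolation=cv2.INTER_CUBIC))
E
```

```text
(no output)
```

View pics/z5.png

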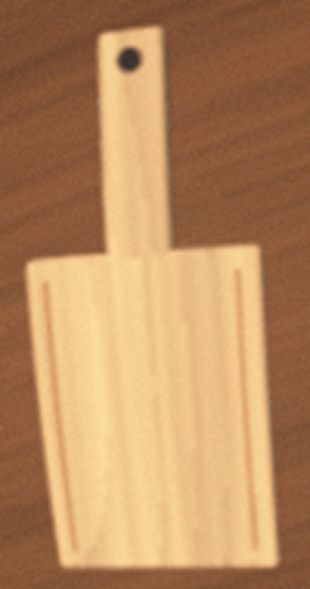

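View pics/z6.png

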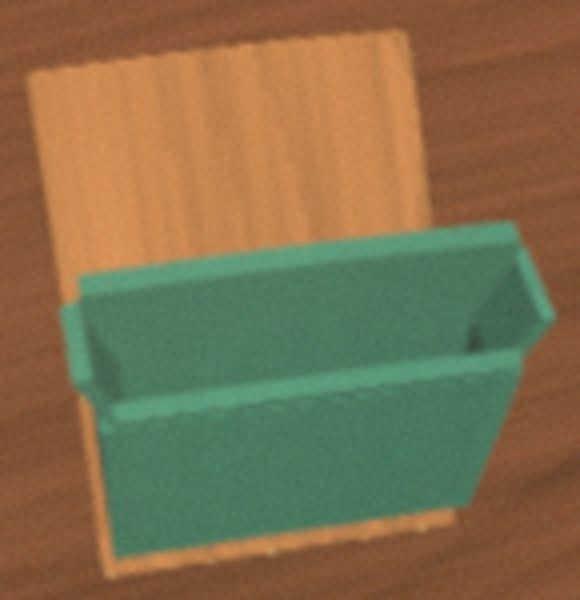

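```bash
python3 - <<'E'
from h import *
import pickle
np.set_printoptions(precision=4,suppress=True)
s,c=pickle.load(open("pics/w3.pkl","rb"))
a=lambda u,v,z:onz(c,190+(u+.5)/3.1-.5,40+(v+.5)/3.1-.5,z,True)
b=lambda u,v,z:onz(c,320+(u+.5)/4-.5,60+(v+.5)/4-.5,z,True)
print("oak: sh L,R; foot R,L; end L,R; neck L,R")
for p in [(27,261),(260,245),(278,567),(60,567),(99,33),(161,27),(106,254),(171,250)]: print(a(*p,.042))
print("base FL FR NR NL")
for p in [(28,73),(409,31),(456,521),(108,577)]: print(b(*p,.012))
E
```

```text
oak: sh L,R; foot R,L; end L,R; neck L,R
[0.5588 0.2582 0.042 ]
[0.5302 0.1539 0.042 ]
[0.3871 0.1935 0.042 ]
[0.4164 0.2987 0.042 ]
[0.6442 0.1939 0.042 ]
[0.6362 0.1668 0.042 ]
[0.5488 0.221  0.042 ]
[0.5406 0.1921 0.042 ]
base FL FR NR NL
[0.5637 0.0705 0.012 ]
[ 0.546  -0.0669  0.012 ]
[ 0.3608 -0.0437  0.012 ]
[0.3769 0.0933 0.012 ]
```

```bash
python3 - <<'E'
from h import *
import pickle
s,c=pickle.load(open("pics/w3.pkl","rb"))
C=np.array([.4619,.0133,0]);Rz=Ro.from_euler('z',-7,degrees=True).as_matrix();Rp=Rz@Ro.from_euler('y',-45,degrees=True).as_matrix()
S=C+Rz@[-.061,0,.0278]
im=cv2.resize(cv2.imread("pics/w3.png")[60:210,320:465],None,fx=4,fy=4,interpolation=cv2.INTER_CUBIC)
for n,x,z in [("up",.075,.008),("lo",.110,-.008),("flo",0,.008)]:
    for y in(.058,-.058):
        u,v=proj(c,S+Rp@[x,y,z],True);q=(int((u-320+.5)*4-.5),int((v-60+.5)*4-.5));print(n,y,q);cv2.circle(im,q,4,(0,0,255),1)
cv2.imwrite("pics/z7.png",im)
E
```

```text
up 0.058 (123, 404)
up -0.058 (485, 353)
lo 0.058 (109, 291)
lo -0.058 (491, 243)
flo 0.058 (132, 519)
flo -0.058 (443, 472)
```

View pics/z7.png

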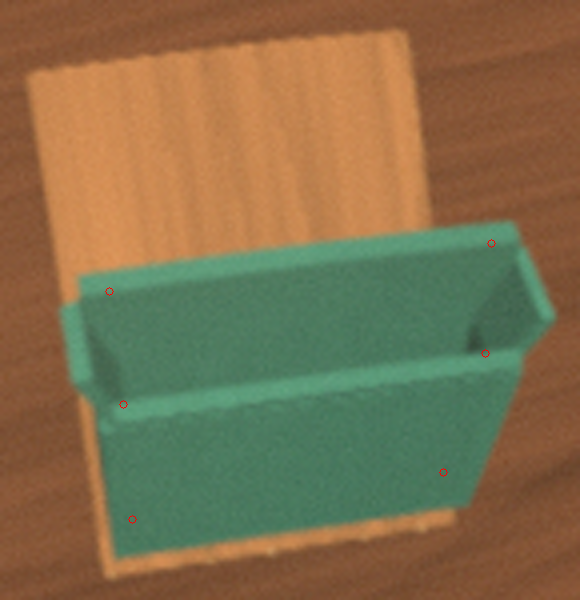

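```bash
python3 - <<'E'
from plan import *
from plant import r
b=np.radians(-15.2); by=np.array([-np.sin(b),np.cos(b),0])
plan(r.get_state(),[.569,.1997,.09],Rtool(-by,[0,0,-1]),6,1)
E
```

```text
dist mm 265.9809002896111 ang 0.022917589332744195 tool-delta [-124.1  -84.1  219.7]
per-row max: 44.3 mm 0.004 rad
[[1, -20.7, -14.0, 36.6, 0.0, 0.0, -0.004], [1, -20.6, -14.1, 36.6, 0.0, 0.0, -0.004], [1, -20.6, -14.2, 36.6, 0.0, 0.0, -0.004], [1, -20.6, -14.2, 36.6, 0.0, 0.0, -0.004], [1, -20.5, -14.3, 36.6, 0.0, 0.0, -0.004], [1, -20.5, -14.4, 36.6, 0.0, 0.0, -0.004], [1, 0, 0, 0, 0, 0, 0], [1, 0, 0, 0, 0, 0, 0]]
```

Request:
play_rows(increments=[[1,-21,-14,37,0,0,-0.004],[1,-21,-14,37,0,0,-0.004],[1,-21,-14,37,0,0,-0.004],[1,-20,-14,37,0,0,-0.004],[1,-20,-14,36,0,0,-0.004],[1,-20,-14,36,0,0,-0.004],[1,0,0,0,0,0,0],[1,0,0,0,0,0,0]])

```text
clock: 3.3
tool_pos: [0.5769, 0.1798, 0.0841]
eef_rot: [-0.6, 0.8, -0.005, -0.002]
contact_force: [-0.1, -1.1, 0.9]
opening: 0.997
```

```bash
python3 - <<'E'
from plan import *
from plant import r
shot(r,"w4")
b=np.radians(-15.2); by=np.array([-np.sin(b),np.cos(b),0])
plan(r.get_state(),[.569,.1997,.017],Rtool(-by,[0,0,-1]),4,1)
E
```

```text
3.3 [0.57693493 0.17982534 0.08412507] 0.013496869617759179
dist mm 70.59132805409037 ang 0.020951178810244234 tool-delta [-17.4  13.4  67.1]
per-row max: 17.6 mm 0.005 rad
[[1, -4.4, 3.4, 16.8, -0.001, -0.002, -0.005], [1, -4.3, 3.3, 16.8, -0.001, -0.002, -0.005], [1, -4.3, 3.3, 16.8, -0.001, -0.002, -0.005], [1, -4.3, 3.2, 16.8, -0.001, -0.002, -0.005], [1, 0, 0, 0, 0, 0, 0], [1, 0, 0, 0, 0, 0, 0], [1, 0, 0, 0, 0, 0, 0], [1, 0, 0, 0, 0, 0, 0]]
```

View pics/w4.png

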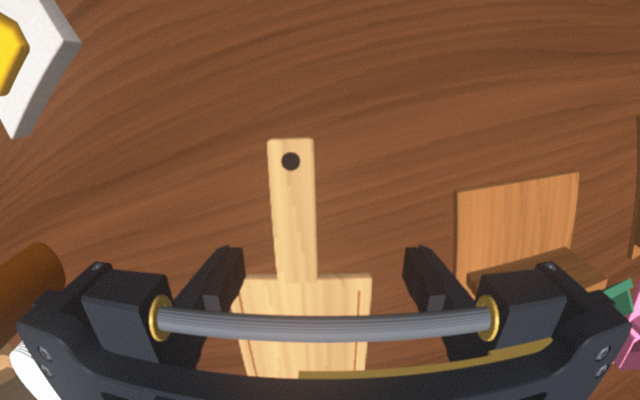

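Request:
play_rows(increments=[[1,-6,4,4,0,0,-0.005],[1,-6,4,6,0,0,-0.005],[1,-4,3,18,0,-0.002,-0.005],[1,-1,2,18,0,-0.002,-0.005],[1,0,0,17,0,0,0],[1,0,0,3,0,0,0],[1,0,0,0,0,0,0],[1,0,0,0,0,0,0]])

```text
clock: 4.35
tool_pos: [0.5687, 0.201, 0.0166]
eef_rot: [-0.609, 0.793, -0.004, 0.001]
contact_force: [0.3, -0.1, -0.5]
opening: 0.998
```

```bash
python3 - <<'E'
from plan import *
from plant import r
shot(r,"w5")
b=np.radians(-15.2); by=np.array([-np.sin(b),np.cos(b),0])
plan(r.get_state(),[.569,.1997,.017],Rtool(-by,[0,0,-1]),1,1)
E
```

```text
4.35 [0.56868814 0.20096778 0.01663445] 0.001212688649890192
dist mm 1.3550588058619244 ang 0.008832245879043507 tool-delta [ 1.2 -0.6 -0.3]
per-row max: 1.4 mm 0.009 rad
[[1, 1.2, -0.6, -0.3, -0.008, -0.002, 0.004], [1, 0, 0, 0, 0, 0, 0], [1, 0, 0, 0, 0, 0, 0], [1, 0, 0, 0, 0, 0, 0], [1, 0, 0, 0, 0, 0, 0], [1, 0, 0, 0, 0, 0, 0], [1, 0, 0, 0, 0, 0, 0], [1, 0, 0, 0, 0, 0, 0]]
```

View pics/w5.png

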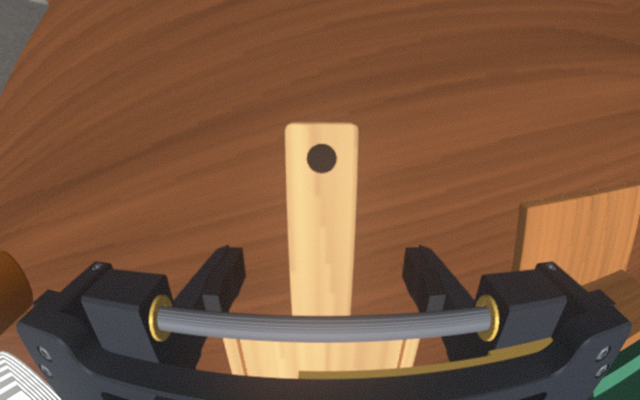

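Centred on the handle (hole at (321,158), gap centre at about 323). Closing now.

Request:
play_rows(increments=[[0.3,1,0,0,-0.008,0,0.004],[0,0,0,0,0,0,0],[0,0,0,0,0,0,0],[0,0,0,0,0,0,0],[0,0,0,0,0,0,0],[0,0,0,0,0,0,0],[0,0,0,0,0,0,0],[0,0,0,0,0,0,0]], grip_force=60)

```text
clock: 5.4
tool_pos: [0.5695, 0.2001, 0.018]
eef_rot: [-0.607, 0.795, -0.001, 0.0]
contact_force: [0.2, 1.0, 0.7]
opening: 0.325
```

Request:
play_rows(increments=[[0,0,0,-10,0,0,0],[0,0,0,-20,0,0,0],[0,0,0,-25,0,0,0],[0,0,0,-25,0,0,0],[0,0,0,-25,0,0,0],[0,0,0,-25,0,0,0],[0,0,0,-25,0,0,0],[0,0,0,0,0,0,0]])

```text
clock: 6.4
tool_pos: [0.5696, 0.1998, 0.1862]
eef_rot: [-0.607, 0.795, -0.002, 0.003]
contact_force: [0.2, 1.0, -2.2]
opening: 0.331
```

```bash
python3 - <<'E'
from plan import *
from plant import r
shot(r,"w6")
s=r.get_state();print(s['contact_force'],s['moment'],s['q'])
im=r.snapshot("scene")[:,:,::-1];cv2.imwrite("pics/s6.png",cv2.resize(im[100:340,150:470],None,fx=2.5,fy=2.5,interpolation=cv2.INTER_CUBIC))
E
```

```text
6.4 [0.56964835 0.19982247 0.18617209] 0.03386880599138044
[-1.16550943  0.07088999 -1.65856524] [-0.00045172 -0.11929146  0.05541213] [-0.35909541  0.72174631 -0.09778087  1.69554533  0.1006415   0.72596778
 -2.3446083 ]
```

View pics/w6.png

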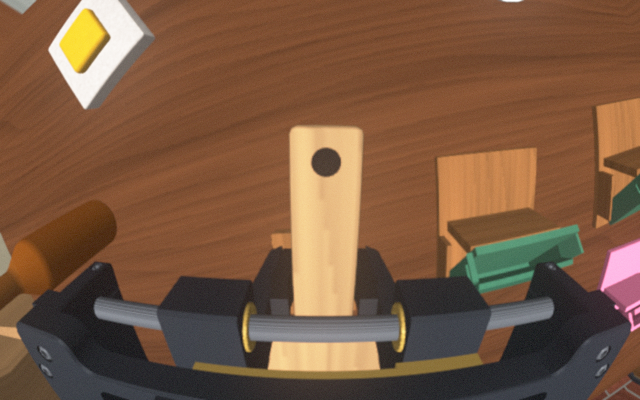

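View pics/s6.png

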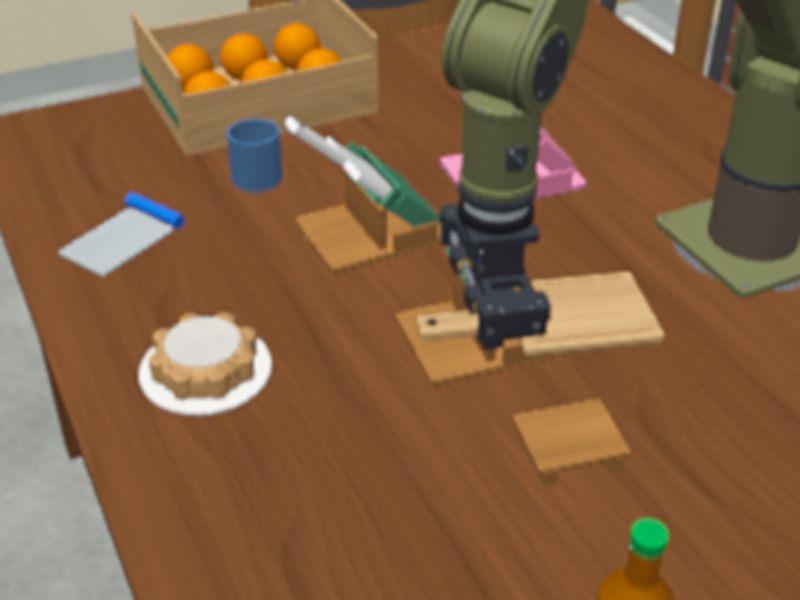

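```bash
python3 - <<'E'
from h import *
import pickle
im=cv2.imread("pics/w6.png")
cv2.imwrite("pics/z8.png",cv2.resize(im[110:270,270:380],None,fx=5,fy=5,interpolation=cv2.INTER_CUBIC)[:600])
s,c=pickle.load(open("pics/w6.pkl","rb"));T=Ro.from_quat(s['eef_rot']).as_matrix()
# tool frame: board x=-tool y, board y=-tool x, board z=-tool z, board point x=gx at tool (0,0,-19mm)
for gx in (.170,.175,.180):
  for X in [(.25,.015,.006),(.25,-.015,.006),(.2,.015,.006),(.2,-.015,.006)]:
    p=s['tool_pos']+T@np.array([-X[1],-(X[0]-gx),-.019-X[2]]);u,v=proj(c,p,True);print(gx,X,round(u,1),round(v,1),"zoom",round((u-270+.5)*5-.5),round((v-110+.5)*5-.5))
E
```

```text
0.17 (0.25, 0.015, 0.006) 283.5 112.6 zoom 70 15
0.17 (0.25, -0.015, 0.006) 361.9 112.5 zoom 461 15
0.17 (0.2, 0.015, 0.006) 287.5 232.8 zoom 90 616
0.17 (0.2, -0.015, 0.006) 358.1 232.8 zoom 442 616
0.175 (0.25, 0.015, 0.006) 283.8 125.4 zoom 71 79
0.175 (0.25, -0.015, 0.006) 361.6 125.4 zoom 460 79
0.175 (0.2, 0.015, 0.006) 288.1 243.3 zoom 92 669
0.175 (0.2, -0.015, 0.006) 357.5 243.3 zoom 440 668
0.18 (0.25, 0.015, 0.006) 284.1 138.2 zoom 72 143
0.18 (0.25, -0.015, 0.006) 361.4 138.1 zoom 459 143
0.18 (0.2, 0.015, 0.006) 288.6 253.5 zoom 95 719
0.18 (0.2, -0.015, 0.006) 357.0 253.5 zoom 437 719
```

View pics/z8.png

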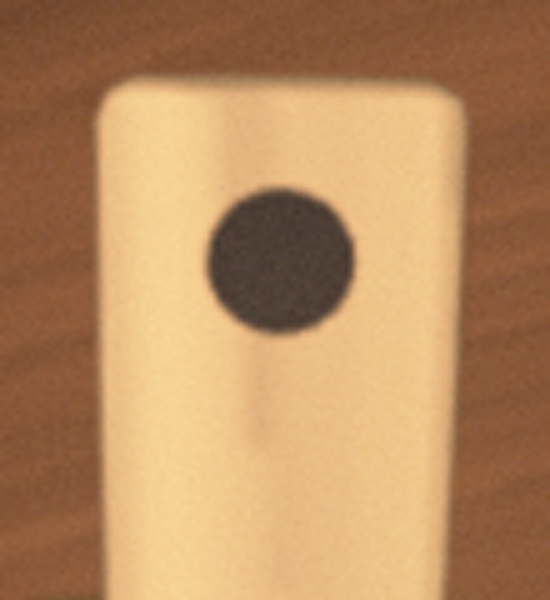

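```bash
python3 - <<'E'
from h import *
import pickle
for t,z in (("w5",None),("w6",None)):
    im=cv2.imread(f"pics/{t}.png").astype(float); g=im[:,:,1]
    s,c=pickle.load(open(f"pics/{t}.pkl","rb"));T=Ro.from_quat(s['eef_rot']).as_matrix()
    def edges(line,a,b,th=125):
        l=line[a:b]; i=np.where((l[:-1]<th)!=(l[1:]<th))[0]
        return [round(float(a+k+(th-l[k])/(l[k+1]-l[k])),2) for k in i]
    for row in (140,145,180,190,200,210,220):
        e=edges(cv2.GaussianBlur(g,(1,5),0)[row],270,380); print(t,row,e, round(e[-1]-e[0],2) if len(e)>1 else'')
    print("tip",[edges(cv2.GaussianBlur(g,(5,1),0)[:,k],105,150) for k in (305,320,340)])
    m=(g<90).astype(np.uint8);m[:140]=0;m[185:]=0;m[:,:300]=0;m[:,345:]=0;mm=cv2.moments(m);print("hole",mm['m10']/mm['m00'],mm['m01']/mm['m00'],mm['m00'])
E
```

```text
w5 140 [284.26, 357.83] 73.57
w5 145 [284.37, 314.6, 327.88, 357.77] 73.4
w5 180 [285.2, 356.96] 71.76
w5 190 [285.43, 356.6] 71.17
w5 200 [285.65, 356.29] 70.64
w5 210 [286.19, 355.8] 69.61
w5 220 [286.45, 355.37] 68.92
tip [[122.22], [122.08, 143.47], [122.25]]
hole 321.297385620915 158.00980392156862 612.0
w6 140 [288.77, 362.47] 73.7
w6 145 [288.88, 362.27] 73.39
w6 180 [289.26, 360.97] 71.71
w6 190 [289.51, 360.48] 70.97
w6 200 [289.75, 359.97] 70.22
w6 210 [290.01, 359.44] 69.43
w6 220 [290.29, 358.89] 68.6
tip [[125.3], [125.44, 148.34], [125.74]]
hole 325.609477124183 161.781045751634 612.0
```

```bash
cat > goals.py <<'E'
from plan import *
class Slot:
    def __init__(s,C,yaw):
        Rz=Ro.from_euler('z',yaw,degrees=True).as_matrix();s.R=Rz@Ro.from_euler('y',-45,degrees=True).as_matrix();s.S=np.array(C)+Rz@[-.061,0,.0278]
    def tool(s,foot,gx=.175,dz=0,off=.0192,dy=0):
        x,y,z=s.R.T; O=s.S+x*foot+z*dz+y*dy
        return O+gx*x-off*z, np.column_stack([-y,-x,-z])
    def rel(s,st,gx=.175,off=.0192): # board origin in slot frame from measured tool
        T=Ro.from_quat(st['eef_rot']).as_matrix(); O=st['tool_pos']+T@np.array([0,gx,-off])
        Rb=np.column_stack([-T[:,1],-T[:,0],-T[:,2]]) if False else np.column_stack([-T[:,1],-T[:,0],-T[:,2]])
        return s.R.T@(O-s.S)*1e3, np.degrees(Ro.from_matrix(s.R.T@Rb).as_rotvec())
E_=Slot([.4619,.0133,0],-7.0)
F_=Slot([.489,-.263,0],0.6)
E
python3 - <<'E'
from goals import *
from plant import r
s=r.get_state();P,R=E_.tool(.18);print(P,E_.rel(s))
plan(s,P,R,8,0)
E
```

```text
[ 0.66398176 -0.01151252  0.26524646] (array([102.68885605, 222.56064381, 144.35471862]), array([-3.29713918, 44.80813435, -7.78055827]))
dist mm 245.46343711454912 ang 0.7958351391978338 tool-delta [ 178.2 -148.   -81.1]
per-row max: 30.7 mm 0.099 rad
[[0, 22.3, -18.5, -10.1, 0.098, -0.007, -0.017], [0, 22.5, -19.0, -8.5, 0.098, -0.007, -0.017], [0, 22.8, -19.4, -6.7, 0.098, -0.007, -0.017], [0, 23.1, -19.6, -5.0, 0.098, -0.007, -0.017], [0, 23.4, -19.6, -3.3, 0.098, -0.007, -0.017], [0, 23.7, -19.4, -1.5, 0.098, -0.007, -0.017], [0, 24.0, -19.1, 0.2, 0.098, -0.007, -0.017], [0, 24.4, -18.6, 1.9, 0.098, -0.007, -0.017]]
```

Request:
play_rows(increments=[[0,22,-18,-18,0.098,-0.007,-0.017],[0,22,-19,-15,0.098,-0.007,-0.017],[0,23,-19,-8,0.098,-0.007,-0.017],[0,23,-20,-5,0.098,-0.007,-0.017],[0,23,-20,-3,0.098,-0.007,-0.017],[0,24,-19,0,0.098,-0.007,-0.017],[0,24,-19,4,0.098,-0.007,-0.017],[0,24,-18,7,0.098,-0.007,-0.017]])

```text
clock: 7.5
tool_pos: [0.6915, -0.0051, 0.3151]
eef_rot: [-0.63, 0.705, -0.254, 0.206]
contact_force: [0.4, -0.5, -1.9]
opening: 0.33
```

```bash
python3 - <<'E'
from goals import *
from plant import r
shot(r,"w7");s=r.get_state();P,R=E_.tool(.15);print(E_.rel(s),s['q'])
plan(s,P,R,4,0)
im=r.snapshot("scene")[:,:,::-1];cv2.imwrite("pics/s7.png",cv2.resize(im[100:340,150:470],None,fx=2.5,fy=2.5,interpolation=cv2.INTER_CUBIC))
E
```

```text
7.5 [ 0.69150802 -0.00506535  0.31514662] 0.5553879224138313
(array([243.04174077,   2.75189696,  36.11001185]), array([-1.63598549,  6.37775951,  0.88573276])) [-0.33174605  0.52360486  0.2978121   1.95620901  0.85446448  0.04377058
 -2.65411268]
dist mm 91.47675180242977 ang 0.11595186192504191 tool-delta [ 2.6 87.4 26.7]
per-row max: 22.9 mm 0.029 rad
[[0, 0.7, 21.9, 6.7, 0.028, -0.007, 0.004], [0, 0.8, 22.0, 6.1, 0.028, -0.007, 0.004], [0, 0.9, 22.2, 5.4, 0.028, -0.007, 0.004], [0, 1.0, 22.3, 4.8, 0.028, -0.007, 0.004], [0, 0, 0, 0, 0, 0, 0], [0, 0, 0, 0, 0, 0, 0], [0, 0, 0, 0, 0, 0, 0], [0, 0, 0, 0, 0, 0, 0]]
```

View pics/s7.png

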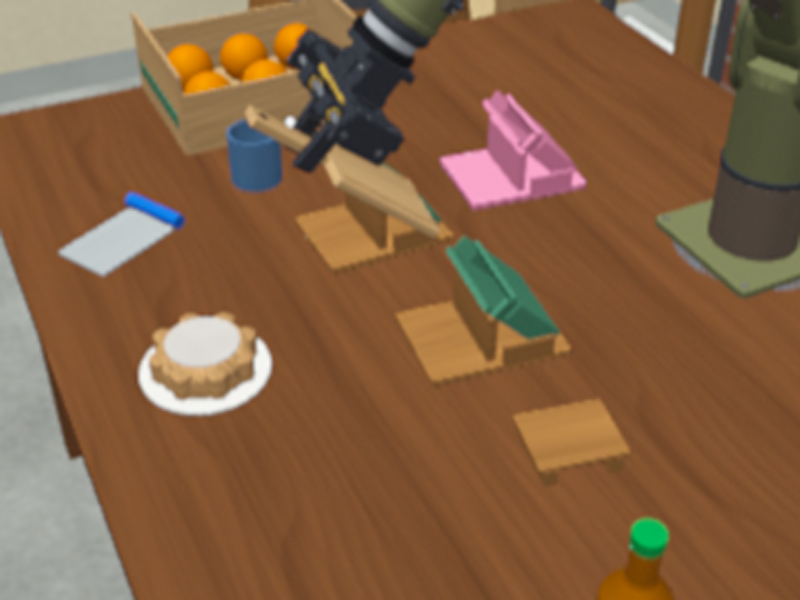

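View pics/w7.png

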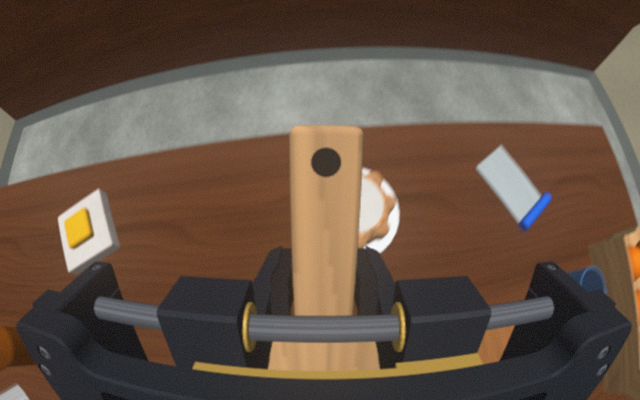

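```bash
cat > fk.py <<'E'
from h import *
import pickle,glob,itertools
from scipy.optimize import least_squares
def Rx(ax,a): return Ro.from_euler(ax,a).as_matrix()
def fk(q,sg,L):
    # L: d1, d3, a3, a4, d5, d7, off...
    d1,d3,a3,a4,d5,a6,d7,psi=L
    R=Rx('z',sg[0]*q[0]);p=np.array([0,0,d1])
    R=R@Rx('y',q[1])@Rx('z',sg[1]*q[2]); p=p+R@[a3,0,d3]
    R=R@Rx('y',q[3]); p=p+R@[a4,0,0]
    R=R@Rx('z',sg[2]*q[4]); p=p+R@[0,0,d5]
    R=R@Rx('y',q[5]); p=p+R@[a6,0,0]
    R=R@Rx('z',sg[3]*q[6]+psi); p=p+R@[0,0,d7]
    return p,R
if __name__=="__main__":
    D=[pickle.load(open(f,"rb"))[0] for f in sorted(glob.glob("pics/w*.pkl"))]
    best=None
    for sg in itertools.product([1,-1],repeat=4):
      for psi in (0,1.57,3.14,-1.57):
        def res(L):
            o=[]
            for s in D:
                p,R=fk(s['q'],sg,L);o+=list(p-s['tool_pos'])+list(.3*(R-Ro.from_quat(s['eef_rot']).as_matrix()).ravel())
            return np.array(o)
        f=least_squares(res,[.35,.35,0,0,.35,0,.3,psi])
        if best is None or f.cost<best[0]: best=(f.cost,sg,f.x,np.abs(f.fun).max())
    print(best); pickle.dump(best,open("fk.pkl","wb"))
E
python3 fk.py
```

```text
(np.float64(0.005333476323568577), (-1, -1, -1, -1), array([ 0.28524183,  0.62971757,  0.03102455, -0.00425315,  0.32683124,
        0.0599307 ,  0.31371231,  3.14159265]), np.float64(0.038563319042042854))
```

```bash
python3 - <<'E'
from fk import *
b=pickle.load(open("fk.pkl","rb"));D=[pickle.load(open(f,"rb"))[0] for f in sorted(glob.glob("pics/w*.pkl"))]
np.set_printoptions(precision=4,suppress=True)
for s in D:
    p,R=fk(s['q'],b[1],b[2]);print(s['q'],(p-s['tool_pos'])*1e3,np.degrees(Ro.from_matrix(R.T@Ro.from_quat(s['eef_rot']).as_matrix()).as_rotvec()))
E
```

```text
[ 0.5645  0.4405 -0.2169  1.7257  0.1085  0.9925 -0.9468] [ 1.1354 38.5633 13.9654] [-0.  0. -0.]
[ 0.5566  0.4401 -0.2274  1.7219  0.1049  0.9923 -0.9498] [ 0.3514 38.3492 13.7366] [-0.  0. -0.]
[-0.2414  0.3837 -0.1249  1.9303  0.0581  0.8308 -2.2519] [-27.8917  32.7718  17.1257] [ 0.  0. -0.]
[-0.3447  0.8712 -0.0695  1.7474  0.1253  0.5288 -2.3523] [ -8.1848  37.3712 -11.0679] [ 0.  0. -0.]
[-0.3881  0.9781 -0.0559  1.7674  0.1376  0.3957 -2.3785] [ -5.6766  38.129  -18.7336] [ 0.  0. -0.]
[-0.359   0.7201 -0.0979  1.6941  0.1006  0.7264 -2.3446] [-16.4323  34.8551  -2.2298] [ 0.  0. -0.]
[-0.3368  0.5256  0.2936  1.9624  0.8524  0.0432 -2.6542] [  5.9886   8.138  -12.7965] [ 0.  0. -0.]
```

```bash
python3 - <<'E'
from fk import *
np.set_printoptions(precision=4,suppress=True)
D=[pickle.load(open(f,"rb"))[0] for f in sorted(glob.glob("pics/w*.pkl"))]
D.append(dict(q=np.array([1.27779836,.6899775,-.19449197,1.56631195,.15729079,.90249158,-.21511641]),tool_pos=np.array([.20037995,-.59135859,.23792206])))
def frames(q):
    F=[np.eye(3)];R=np.eye(3)
    for a,sg,k in zip('zyzyzyz',[-1,1,-1,1,-1,1,-1],range(7)):
        R=R@Rx(a,sg*q[k]);F.append(R)
    return F
# columns: world x,y,z ; R1 x,y ; R2 x,y,z?; R3 x,z ; R4 x,z; R5 ; R6 x ; R7 z
for cols in ([(0,0),(0,1),(0,2),(3,2),(3,0),(4,0),(5,2),(6,0),(7,2)],[(0,2),(1,0),(1,1),(3,2),(3,0),(4,0),(5,2),(6,0),(7,2)],[(0,2),(1,0),(1,1),(3,2),(3,0),(4,0),(5,0),(5,2),(6,0),(7,2),(3,1),(5,1)]):
    A=np.vstack([np.column_stack([frames(s['q'])[i][:,j] for i,j in cols]) for s in D]);b=np.concatenate([s['tool_pos'] for s in D])
    x,*_=np.linalg.lstsq(np.vstack([A,1e-3*np.eye(len(cols))]),np.concatenate([b,np.zeros(len(cols))]),rcond=None)
    print(dict(zip(cols,x.round(4))),"max res mm",np.abs(A@x-b).max()*1e3)
E
```

```text
{(0, 0): np.float64(-0.0011), (0, 1): np.float64(-0.0434), (0, 2): np.float64(0.2542), (3, 2): np.float64(0.4912), (3, 0): np.float64(0.0714), (4, 0): np.float64(-0.1113), (5, 2): np.float64(0.2175), (6, 0): np.float64(0.0091), (7, 2): np.float64(0.3008)} max res mm 21.28488204530077
{(0, 2): np.float64(0.3487), (1, 0): np.float64(-0.0046), (1, 1): np.float64(-0.0484), (3, 2): np.float64(0.5748), (3, 0): np.float64(0.0076), (4, 0): np.float64(0.019), (5, 2): np.float64(0.3467), (6, 0): np.float64(-0.0073), (7, 2): np.float64(0.3198)} max res mm 2.8340828405524583
{(0, 2): np.float64(0.3466), (1, 0): np.float64(0.0001), (1, 1): np.float64(-0.019), (3, 2): np.float64(0.5634), (3, 0): np.float64(0.0001), (4, 0): np.float64(-0.0001), (5, 0): np.float64(0.0002), (5, 2): np.float64(0.3448), (6, 0): np.float64(0.0), (7, 2): np.float64(0.3257), (3, 1): np.float64(-0.0265), (5, 1): np.float64(-0.0005)} max res mm 0.008474640331102012
```

```bash
cat > ik.py <<'E'
from goals import *
from scipy.optimize import least_squares
LO=np.array([-3.01,-.46,-1.47,.13,-1,.04,-2.66]);HI=np.array([3.01,2.08,1.51,2.56,4.14,2.09,2.66])
def fk(q):
    e=lambda a,t:Ro.from_euler(a,t).as_matrix()
    R1=e('z',-q[0]);R3=R1@e('y',q[1])@e('z',-q[2]);R5=R3@e('y',q[3])@e('z',-q[4]);R7=R5@e('y',q[5])@e('z',-q[6])@np.eye(3)
    return np.array([0,0,.3466])+R1@[0,-.019,0]+R3@[0,-.0265,.5634]+R5@[0,0,.3448]+R7@[0,0,.3257],R7@PSI
PSI=np.diag([-1,-1,1.])
def ik(P,R,q0,reg=1e-3,m=.03):
    def res(q):
        p,r=fk(q);return np.concatenate([(p-P)*10,Ro.from_matrix(r.T@R).as_rotvec()*3,reg*(q-q0)])
    q0c=np.clip(q0,LO+m+1e-4,HI-m-1e-4)
    f=least_squares(res,q0c,bounds=(LO+m,HI-m));p,r=fk(f.x)
    return f.x,np.linalg.norm(p-P)*1e3+np.degrees(np.linalg.norm(Ro.from_matrix(r.T@R).as_rotvec()))
def tilt(R,a): # rotate tool about its own x by a deg
    return R@Ro.from_euler('x',a,degrees=True).as_matrix()
E
python3 - <<'E'
from ik import *
from plant import r
np.set_printoptions(precision=3,suppress=True)
s=r.get_state();p,R=fk(s['q']);print(p-s['tool_pos'],np.abs(R-Ro.from_quat(s['eef_rot']).as_matrix()).max())
# generic: grasp point G, tool z dir. tool = G + .019*z
rng=np.random.default_rng(0)
seeds=[rng.uniform(LO,HI) for _ in range(12)]
def toolpose(Rb,G,a,half): # a: deg from board normal; tool at a=0 perpendicular
    R=np.column_stack([-Rb[:,1],-Rb[:,0],-Rb[:,2]])
    R=tilt(R,a)
    if half: R=R@np.diag([-1,-1,1.])
    return G+.019*R[:,2],R
E0=E_;x=E0.R
bl=Ro.from_euler('z',-15.2,degrees=True).as_matrix();O=np.array([.400,.2456,.036])
for gx in (.18,.2):
  for a in (0,-15,-25,-35,-45):
    for half in (0,1):
      out=[]
      for nm,Rb,G in [("home",x,E0.S+x[:,0]*gx),("mid",x,E0.S+x[:,0]*(gx+.09)),("pre",x,E0.S+x[:,0]*(gx+.18)),("lie",bl,O+bl[:,0]*gx)]:
        P,R=toolpose(Rb,G,a,half)
        sol=[q for q,e in (ik(P,R,q0) for q0 in seeds) if e<.5]
        fl=set('F' if q[4]>1.57 else 'U' for q in sol); out.append((nm,len(sol),''.join(sorted(fl))))
      print(gx,a,half,P[2].round(3),R[:,2].round(2),out)
E
```

```text
[-0.  0. -0.] 5.689893001203927e-16
0.18 0 0 0.017 [ 0.  0. -1.] [('home', 0, ''), ('mid', 3, 'F'), ('pre', 3, 'F'), ('lie', 8, 'U')]
0.18 0 1 0.017 [ 0.  0. -1.] [('home', 0, ''), ('mid', 7, 'F'), ('pre', 7, 'F'), ('lie', 4, 'U')]
0.18 -15 0 0.018 [-0.25  0.07 -0.97] [('home', 3, 'F'), ('mid', 3, 'F'), ('pre', 8, 'U'), ('lie', 8, 'U')]
0.18 -15 1 0.018 [-0.25  0.07 -0.97] [('home', 7, 'F'), ('mid', 7, 'F'), ('pre', 6, 'U'), ('lie', 5, 'U')]
0.18 -25 0 0.019 [-0.41  0.11 -0.91] [('home', 3, 'F'), ('mid', 8, 'U'), ('pre', 8, 'U'), ('lie', 8, 'U')]
0.18 -25 1 0.019 [-0.41  0.11 -0.91] [('home', 6, 'F'), ('mid', 5, 'U'), ('pre', 5, 'U'), ('lie', 5, 'U')]
0.18 -35 0 0.02 [-0.55  0.15 -0.82] [('home', 8, 'U'), ('mid', 8, 'U'), ('pre', 8, 'U'), ('lie', 8, 'U')]
0.18 -35 1 0.02 [-0.55  0.15 -0.82] [('home', 5, 'U'), ('mid', 5, 'U'), ('pre', 5, 'U'), ('lie', 5, 'U')]
0.18 -45 0 0.023 [-0.68  0.19 -0.71] [('home', 7, 'U'), ('mid', 7, 'U'), ('pre', 7, 'U'), ('lie', 7, 'U')]
0.18 -45 1 0.023 [-0.68  0.19 -0.71] [('home', 5, 'U'), ('mid', 5, 'U'), ('pre', 5, 'U'), ('lie', 6, 'U')]
0.2 0 0 0.017 
[... 325 characters left out ...]
home', 7, 'F'), ('mid', 7, 'F'), ('pre', 6, 'U'), ('lie', 5, 'U')]
0.2 -25 0 0.019 [-0.41  0.11 -0.91] [('home', 3, 'F'), ('mid', 8, 'U'), ('pre', 8, 'U'), ('lie', 8, 'U')]
0.2 -25 1 0.019 [-0.41  0.11 -0.91] [('home', 6, 'F'), ('mid', 5, 'U'), ('pre', 5, 'U'), ('lie', 5, 'U')]
0.2 -35 0 0.02 [-0.55  0.15 -0.82] [('home', 8, 'U'), ('mid', 8, 'U'), ('pre', 8, 'U'), ('lie', 8, 'U')]
0.2 -35 1 0.02 [-0.55  0.15 -0.82] [('home', 5, 'U'), ('mid', 5, 'U'), ('pre', 5, 'U'), ('lie', 5, 'U')]
0.2 -45 0 0.023 [-0.68  0.19 -0.71] [('home', 7, 'U'), ('mid', 7, 'U'), ('pre', 7, 'U'), ('lie', 7, 'U')]
0.2 -45 1 0.023 [-0.68  0.19 -0.71] [('home', 5, 'U'), ('mid', 5, 'U'), ('pre', 5, 'U'), ('lie', 6, 'U')]
```

```bash
cat >> ik.py <<'E'
def toolpose(Rb,G,a,half=0,back=.019):
    R=tilt(np.column_stack([-Rb[:,1],-Rb[:,0],-Rb[:,2]]),a)
    if half: R=R@np.diag([-1,-1,1.])
    return G+back*R[:,2],R
bl=Ro.from_euler('z',-15.2,degrees=True).as_matrix();O=np.array([.400,.2456,.036])
E
python3 - <<'E'
from ik import *
np.set_printoptions(precision=2,suppress=True)
x=E_.R;q0=np.array([-.36,.72,-.1,1.69,.1,.73,-2.34])
w=F_.R; lev=Ro.from_euler('z',0.6,degrees=True).as_matrix()
for gx in (.175,.19):
  for a in (-32,-36,-40,-45):
    print(gx,a)
    q=q0
    for nm,Rb,G in [("lie",bl,O+bl[:,0]*gx),("lift",bl,O+bl[:,0]*gx+[0,0,.17]),("pre",x,E_.S+x[:,0]*(gx+.18)),("mid",x,E_.S+x[:,0]*(gx+.09)),("home",x,E_.S+x[:,0]*gx),
        ("wpre",w,F_.S+w[:,0]*gx+w[:,2]*.1),("whome",w,F_.S+w[:,0]*gx),("wout",w,F_.S+w[:,0]*(gx+.18)),("wlev",lev,F_.S+w[:,0]*(gx+.18)+[0,0,.08])]:
        P,R=toolpose(Rb,G,a,0,.015); q,e=ik(P,R,q,1e-2,.01); print("  ",nm,q,round(e,1))
E
```

```text
0.175 -32
   lie [-0.16  1.18 -0.26  1.25 -0.06  1.19 -2.12] 0.0
   lift [-0.16  0.97 -0.27  1.22 -0.1   1.43 -2.16] 0.0
   pre [ 0.02  0.61 -0.17  1.68  0.24  0.65 -1.98] 0.0
   mid [-0.04  0.62 -0.09  1.94  0.29  0.38 -2.06] 0.0
   home [-0.17  0.68  0.06  2.17  0.28  0.07 -2.1 ] 0.0
   wpre [ 0.71  0.59 -0.37  2.01  0.29  0.38 -1.39] 0.0
   whome [ 0.58  0.76 -0.27  1.89  0.32  0.31 -1.45] 0.0
   wout [ 0.51  0.74 -0.33  1.41  0.22  0.81 -1.41] 0.0
   wlev [ 0.17  1.12  0.45  0.43 -0.18  2.08 -1.13] 22.2
0.175 -36
   lie [-0.15  1.22 -0.27  1.18 -0.08  1.29 -2.11] 0.0
   lift [-0.14  1.01 -0.28  1.16 -0.12  1.52 -2.16] 0.0
   pre [ 0.04  0.63 -0.2   1.61  0.22  0.76 -1.95] 0.0
   mid [-0.    0.64 -0.15  1.87  0.26  0.5  -2.03] 0.0
   home [-0.1   0.68 -0.03  2.11  0.29  0.2  -2.09] 0.0
   wpre [ 0.67  0.6  -0.34  1.95  0.27  0.48 -1.39] 0.0
   whome [ 0.56  0.77 -0.27  1.83  0.3   0.43 -1.45] 0.0
   wout [ 0.48  0.76 -0.31  1.34  0.22  0.92 -1.41] 0.0
   wlev [ 0.15  1.12  0.48  0.46 -0.17  2.08 -1.11] 33.3
0.175 -40
   lie [-0.14  1.26 -0.27  1.11 -0.1   1.39 -2.1 ] 0.0
   lift [
[... 2299 characters left out ...]
6  0.63 -1.39] 0.0
   whome [ 0.53  0.78 -0.27  1.74  0.29  0.58 -1.45] 0.0
   wout [ 0.44  0.8  -0.29  1.21  0.21  1.08 -1.41] 0.0
   wlev [ 0.13  1.12  0.52  0.48 -0.16  2.08 -1.09] 51.8
0.19 -45
   lie [-0.13  1.33 -0.28  0.95 -0.12  1.55 -2.09] 0.0
   lift [-0.13  1.12 -0.29  0.96 -0.16  1.74 -2.16] 0.0
   pre [ 0.07  0.71 -0.24  1.4   0.18  1.05 -1.89] 0.0
   mid [ 0.06  0.69 -0.23  1.68  0.2   0.8  -1.95] 0.0
   home [ 0.02  0.71 -0.19  1.92  0.24  0.53 -2.03] 0.0
   wpre [ 0.59  0.64 -0.3   1.79  0.26  0.75 -1.4 ] 0.0
   whome [ 0.51  0.8  -0.26  1.66  0.29  0.72 -1.45] 0.0
   wout [ 0.42  0.84 -0.28  1.11  0.22  1.22 -1.41] 0.0
   wlev [ 0.1   1.13  0.56  0.52 -0.15  2.08 -1.06] 65.4
```

```bash
python3 - <<'E'
from ik import *
from plant import r
P,R=toolpose(bl,O+bl[:,0]*.175+[0,0,.12],0)
print(P);plan(r.get_state(),P,R,8,0)
E
```

```text
[0.56887789 0.19971689 0.137     ]
dist mm 303.0709943120395 ang 0.6863354443609297 tool-delta [-196.4  226.7   43.5]
per-row max: 37.9 mm 0.086 rad
[[0, -24.6, 28.3, 5.4, -0.084, 0.002, 0.017], [0, -24.1, 28.2, 7.8, -0.084, 0.002, 0.017], [0, -23.6, 27.9, 10.1, -0.084, 0.002, 0.017], [0, -23.1, 27.3, 12.3, -0.084, 0.002, 0.017], [0, -22.7, 26.6, 14.6, -0.084, 0.002, 0.017], [0, -22.3, 25.7, 16.7, -0.084, 0.002, 0.017], [0, -21.9, 24.6, 18.8, -0.084, 0.002, 0.017], [0, -21.5, 23.3, 20.7, -0.084, 0.002, 0.017]]
```

Request:
play_rows(increments=[[0,-25,28,5,-0.084,0.002,0.017],[0,-24,28,8,-0.084,0.002,0.017],[0,-24,28,10,-0.084,0.002,0.017],[0,-23,27,12,-0.084,0.002,0.017],[0,-23,27,14,-0.084,0.002,0.017],[0,-22,26,16,-0.084,0.002,0.017],[0,-22,25,18,-0.084,0.002,0.017],[0,-21,23,20,-0.084,0.002,0.017]])

```text
clock: 8.6
tool_pos: [0.5477, 0.207, 0.1265]
eef_rot: [-0.607, 0.794, 0.015, -0.019]
contact_force: [-0.2, -0.6, -1.8]
opening: 0.327
```

```bash
python3 - <<'E'
from ik import *
from plant import r
P,R=toolpose(bl,O+bl[:,0]*.175+[0,0,.05],0)
s=r.get_state();print(P,s['q']);plan(s,P,R,5,0)
E
```

```text
[0.56887789 0.19971689 0.067     ] [-0.24674618  0.81788503 -0.32069189  1.73328925  0.33179749  0.68827326
 -2.57633168]
dist mm 63.5718234926603 ang 0.049341708436482556 tool-delta [  0.8 -25.2  58.4]
per-row max: 12.7 mm 0.010 rad
[[0, 0.2, -5.0, 11.7, 0.01, -0.002, 0.0], [0, 0.2, -4.9, 11.7, 0.01, -0.002, 0.0], [0, 0.2, -4.8, 11.8, 0.01, -0.002, 0.0], [0, 0.2, -4.7, 11.8, 0.01, -0.002, 0.0], [0, 0.3, -4.6, 11.9, 0.01, -0.002, 0.0], [0, 0, 0, 0, 0, 0, 0], [0, 0, 0, 0, 0, 0, 0], [0, 0, 0, 0, 0, 0, 0]]
```

Request:
play_rows(increments=[[0,0,-5,11,0.01,-0.002,0],[0,0,-5,12,0.01,-0.002,0],[0,0,-5,12,0.01,-0.002,0],[0,0,-5,12,0.01,-0.002,0],[0,0,-5,12,0.01,-0.002,0],[0,0,0,0,0,0,0],[0,0,0,0,0,0,0],[0,0,0,0,0,0,0]])

```text
clock: 9.6
tool_pos: [0.5694, 0.1985, 0.0608]
eef_rot: [-0.608, 0.794, -0.003, -0.001]
contact_force: [-0.3, -0.6, -1.1]
opening: 0.327
```

```bash
python3 - <<'E'
from ik import *
from plant import r
P,R=toolpose(bl,O+bl[:,0]*.175+[0,0,.002],0)
s=r.get_state();print(P,s['tool_pos'],s['q']);plan(s,P,R,5,0)
im=r.snapshot("scene")[:,:,::-1];cv2.imwrite("pics/s8.png",cv2.resize(im[180:320,260:460],None,fx=4,fy=4,interpolation=cv2.INTER_CUBIC))
E
```

```text
[0.56887789 0.19971689 0.019     ] [0.56937086 0.1985372  0.0607611 ] [-0.28694758  0.91321381 -0.22764407  1.75294599  0.38007076  0.52024443
 -2.59592212]
dist mm 41.78066855381465 ang 0.006153196202164039 tool-delta [-1.2  0.9 41.8]
per-row max: 8.4 mm 0.001 rad
[[0, -0.2, 0.2, 8.4, -0.001, -0.001, 0.0], [0, -0.2, 0.2, 8.4, -0.001, -0.001, 0.0], [0, -0.2, 0.2, 8.4, -0.001, -0.001, 0.0], [0, -0.2, 0.2, 8.4, -0.001, -0.001, 0.0], [0, -0.2, 0.2, 8.4, -0.001, -0.001, 0.0], [0, 0, 0, 0, 0, 0, 0], [0, 0, 0, 0, 0, 0, 0], [0, 0, 0, 0, 0, 0, 0]]
```

View pics/s8.png

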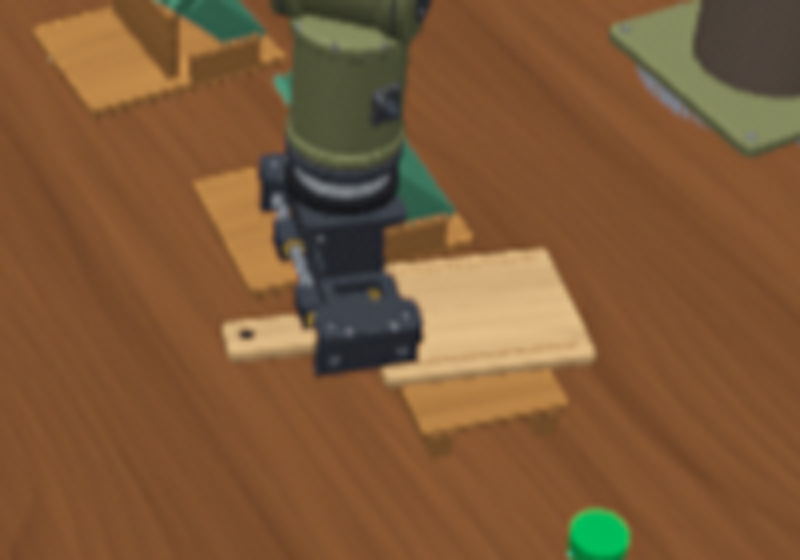

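Request:
play_rows(increments=[[0,0,0,10,0,0,0],[0,-1,0,12,0,0,0],[0,0,0,12,0,0,0],[0,0,0,8,0,0,0],[0,0,0,0,0,0,0],[1,0,0,0,0,0,0],[1,0,0,0,0,0,0],[1,0,0,0,0,0,0]])

```text
clock: 10.65
tool_pos: [0.5704, 0.2, 0.0165]
eef_rot: [-0.608, 0.794, -0.003, -0.0]
contact_force: [-0.8, 0.4, 0.0]
opening: 0.646
```

```bash
python3 - <<'E'
from ik import *
from plant import r
shot(r,"w9")
P,R=toolpose(bl,O+bl[:,0]*.185,-36,0,.016)
s=r.get_state();print(P,R[:,2],s);plan(s,P,R,8,1)
E
```

```text
10.65 [0.57035583 0.19996875 0.01646013] 0.00166725913050642
[0.56945249 0.19956078 0.02305573] [-0.56722246  0.15411093 -0.80901699] {'clock': 10.7, 'q': array([-0.31174589,  0.9836217 , -0.18622823,  1.75551602,  0.38582742,
        0.43837101, -2.60264267]), 'qd': array([-1.85554466e-04, -1.90026768e-03, -5.31895165e-04,  9.62099476e-06,
       -6.14272876e-05, -6.44997836e-06, -6.43071558e-04]), 'joint_torque': array([ 1.01893480e-02, -5.67894530e+01, -1.35335952e+00, -7.89100438e+00,
        3.93178873e-02, -4.51165717e-02, -2.90678508e-04]), 'tool_pos': array([0.57035643, 0.19997342, 0.0164589 ]), 'eef_rot': array([-6.07967832e-01,  7.93956512e-01, -2.84359196e-03, -2.93147553e-04]), 'contact_force': array([-0.19275952, -0.00829909,  0.44804047]), 'moment': array([ 0.06978854, -0.01088419,  0.00124869]), 'opening': 0.6916391709566494}
dist mm 6.671247540304034 ang 0.6324938757885786 tool-delta [ 0.7  0.7 -6.6]
per-row max: 0.8 mm 0.079 rad
[[1, 0.1, 0.1, -0.8, -0.079, -0.001, 0.0], [1, 0.1, 0.2, -0.8, -0.079, -0.001, 0.0], [1, 0.1, 0.2, -0.8, -0.079, -0.001, 0.0], [1, 0.1, 0.3, -0.8, -0.079, -0.001, 0.0], [1, 0.1, 0.3, -0.8, -0.079, -0.001, 0.0], [1, 0.1, 0.4, -0.7, -0.079, -0.001, 0.0], [1, 0.1, 0.5, -0.7, -0.079, -0.001, 0.0], [1, 0.1, 0.5, -0.7, -0.079, -0.001, 0.0]]
```

View pics/w9.png

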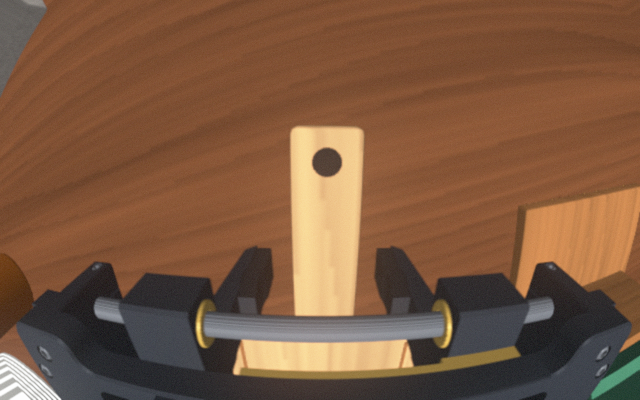

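Request:
play_rows(increments=[[1,0,0,-2,-0.079,0,0],[1,0,0,-2,-0.079,0,0],[1,0,0,-1,-0.079,0,0],[1,0,0,-1,-0.079,0,0],[1,0,0,-1,-0.079,0,0],[1,0,0,-1,-0.079,0,0],[1,0,1,-1,-0.079,0,0],[1,0,1,-1,-0.079,0,0]])

```text
clock: 11.7
tool_pos: [0.5697, 0.2, 0.0286]
eef_rot: [-0.577, 0.752, 0.252, -0.195]
contact_force: [0.4, -0.4, 0.1]
opening: 1.001
```

```bash
python3 - <<'E'
from ik import *
from plant import r
P,R=toolpose(bl,O+bl[:,0]*.185,-36,0,.016)
s=r.get_state();print(P,s['tool_pos'],s['q'],s['contact_force']);plan(s,P,R,4,1)
im=r.snapshot("scene")[:,:,::-1];cv2.imwrite("pics/s9.png",cv2.resize(im[180:320,260:460],None,fx=4,fy=4,interpolation=cv2.INTER_CUBIC))
E
```

```text
[0.56945249 0.19956078 0.02305573] [0.56969889 0.20001769 0.02864844] [-0.06027632  1.26638143 -0.4932036   1.11597192  0.11520723  1.368665
 -2.24626888] [ 0.37790213 -0.35847034  0.0946522 ]
dist mm 5.616749390066981 ang 0.020354303412237595 tool-delta [ 0.5 -3.3  4.5]
per-row max: 1.4 mm 0.005 rad
[[1, 0.1, -0.8, 1.1, 0.005, -0.001, 0.0], [1, 0.1, -0.8, 1.1, 0.005, -0.001, 0.0], [1, 0.1, -0.8, 1.1, 0.005, -0.001, 0.0], [1, 0.1, -0.8, 1.1, 0.005, -0.001, 0.0], [1, 0, 0, 0, 0, 0, 0], [1, 0, 0, 0, 0, 0, 0], [1, 0, 0, 0, 0, 0, 0], [1, 0, 0, 0, 0, 0, 0]]
```

View pics/s9.png

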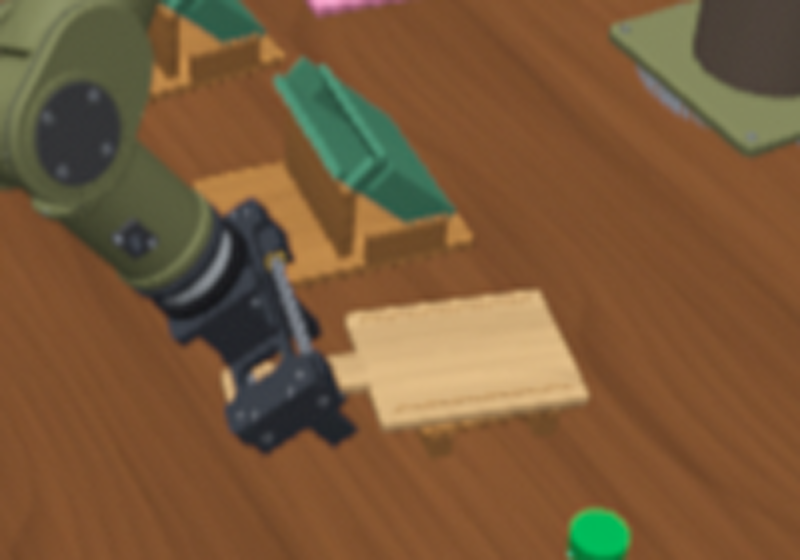

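Good tilted pose with joints well inside their ranges. I'll make the small correction and close.

Request:
play_rows(increments=[[1,0,-1.5,2.5,0.01,0,0],[1,0.5,-1.5,2,0.01,0,0],[1,0,0,0,0,0,0],[0,0,0,0,0,0,0],[0,0,0,0,0,0,0],[0,0,0,0,0,0,0],[0,0,0,0,0,0,0],[0,0,0,0,0,0,0]], grip_force=60)

```text
clock: 12.75
tool_pos: [0.5691, 0.1991, 0.0222]
eef_rot: [-0.579, 0.755, 0.243, -0.189]
contact_force: [0.3, 0.2, -0.9]
opening: 0.46
```

Request:
play_rows(increments=[[0,0,0,0,0,0,0],[0,0,3,-5,0,0,0],[0,0,12,-16,0,0,0],[0,0,14,-20,0,0,0],[0,0,14,-20,0,0,0],[0,0,14,-20,0,0,0],[0,0,14,-20,0,0,0],[0,0,0,0,0,0,0]])

```text
clock: 13.75
tool_pos: [0.5723, 0.1995, 0.1565]
eef_rot: [-0.58, 0.756, 0.241, -0.186]
contact_force: [-0.3, -0.4, -1.3]
opening: 0.329
```

```bash
python3 - <<'E'
from ik import *
from plant import r
shot(r,"w10")
P,R=toolpose(bl,O+bl[:,0]*.185,-36,0,.016)
s=r.get_state();print(P,s['tool_pos'],s['q'],s['contact_force'],s['opening']);plan(s,P,R,4,1)
im=r.snapshot("scene")[:,:,::-1];cv2.imwrite("pics/s10.png",cv2.resize(im[130:310,230:480],None,fx=3.2,fy=3.2,interpolation=cv2.INTER_CUBIC))
E
```

```text
13.75 [0.57233777 0.19947496 0.15647989] 0.03026163602976729
[0.56945249 0.19956078 0.02305573] [0.57171277 0.1990091  0.15512651] [-0.05313528  1.09317318 -0.51298555  1.12994081  0.07526256  1.49276093
 -2.28466275] [-0.09232387  0.16540048 -1.63050928] 0.3286942220749741
dist mm 132.09126989779924 ang 0.009162503531794887 tool-delta [ -0.3 -74.9 108.8]
per-row max: 33.0 mm 0.002 rad
[[1, -0.1, -18.7, 27.2, -0.002, -0.001, 0.0], [1, -0.1, -18.8, 27.2, -0.002, -0.001, 0.0], [1, -0.0, -18.8, 27.1, -0.002, -0.001, 0.0], [1, -0.0, -18.9, 27.1, -0.002, -0.001, 0.0], [1, 0, 0, 0, 0, 0, 0], [1, 0, 0, 0, 0, 0, 0], [1, 0, 0, 0, 0, 0, 0], [1, 0, 0, 0, 0, 0, 0]]
```

View pics/s10.png

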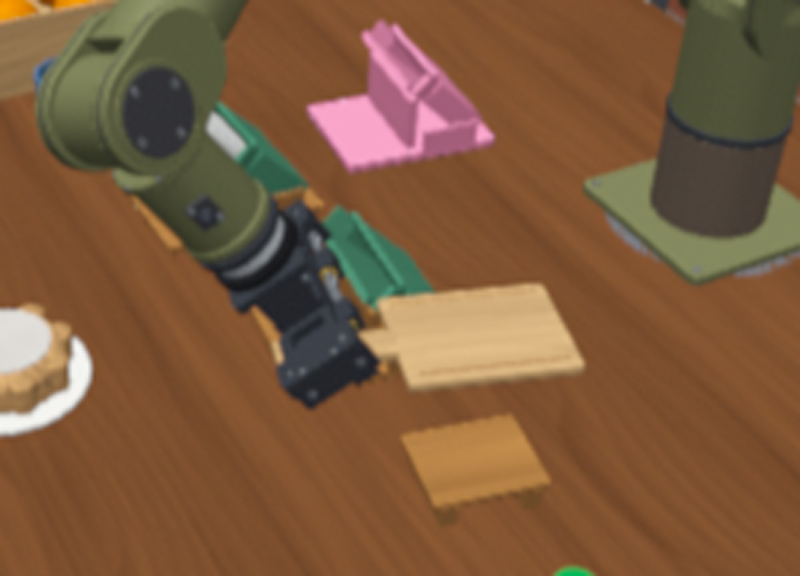

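View pics/w10.png

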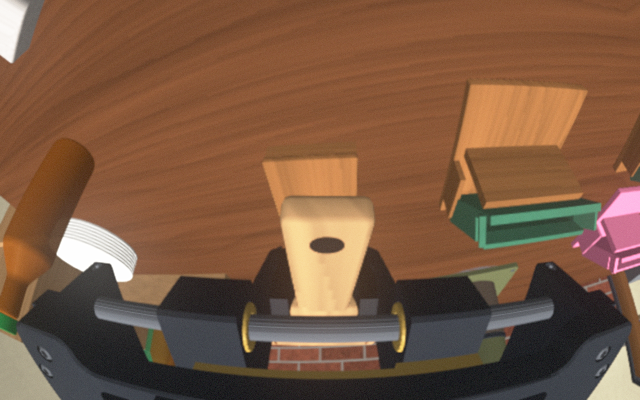

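```bash
cat > held.py <<'E'
from ik import *
import pickle
Rg=Ro.from_quat([-0.579,0.755,0.243,-0.189]).as_matrix();Pg=np.array([.5691,.1991,.0222])
O2=np.array([.401,.246,.036])
REL_P=Rg.T@(O2-Pg);REL_R=Rg.T@bl
REL_P[0]=0 if abs(REL_P[0])<.004 else REL_P[0]
def board(s):
    T=Ro.from_quat(s['eef_rot']).as_matrix();return s['tool_pos']+T@REL_P,T@REL_R
def toolfor(Ob,Rb):
    T=Rb@REL_R.T;return Ob-T@REL_P,T
E
python3 - <<'E'
from held import *
np.set_printoptions(precision=4,suppress=True)
print(REL_P,"tilt",np.degrees(np.arctan2(Rg[:2,2]@bl[:2,0],Rg[2,2])),"axis err",REL_R)
s,c=pickle.load(open("pics/w10.pkl","rb"));o,R=board(s);print(o,R[:,0])
for X in [(.25,.015,.006),(.25,-.015,.006),(.25,.015,-.006),(.22,.015,.006),(.22,-.015,.006)]:
    print(X,np.round(proj(c,o+R@X,True),1))
im=cv2.imread("pics/w10.png");cv2.imwrite("pics/z10.png",cv2.resize(im[190:320,270:385],None,fx=4.5,fy=4.5,interpolation=cv2.INTER_CUBIC))
E
```

```text
[0.     0.1495 0.091 ] tilt -144.1428616385182 axis err [[ 0.0042 -1.      0.004 ]
 [-0.8105 -0.0011  0.5858]
 [-0.5858 -0.0057 -0.8105]]
[0.4037 0.2446 0.1691] [ 0.9649 -0.2626  0.0067]
(0.25, 0.015, 0.006) [276.  224.1]
(0.25, -0.015, 0.006) [376.3 223.8]
(0.25, 0.015, -0.006) [279. 192.]
(0.22, 0.015, 0.006) [286.  264.8]
(0.22, -0.015, 0.006) [364.5 264.5]
```

View pics/z10.png

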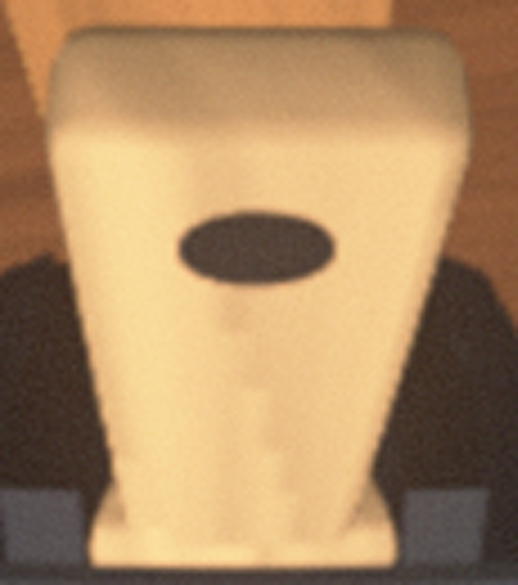

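```bash
python3 - <<'E'
from held import *
from plant import r
np.set_printoptions(precision=3,suppress=True)
s=r.get_state();q=s['q']
for f in (.2,.15,.1,.05,0):
    P,R=toolfor(E_.S+E_.R[:,0]*f,E_.R);q,e=ik(P,R,q,1e-2,.01);print(f,P,R[:,2],q,e)
P,R=toolfor(E_.S+E_.R[:,0]*.2,E_.R)
plan(s,P,R,8,0)
E
```

```text
0.2 [ 0.674 -0.012  0.283] [ 0.157 -0.025 -0.987] [ 0.185  0.671 -0.462  1.514  0.429  0.898 -2.109] 0.004342720979255828
0.15 [ 0.639 -0.008  0.247] [ 0.157 -0.025 -0.987] [ 0.175  0.658 -0.439  1.668  0.463  0.76  -2.175] 0.0012910260683835922
0.1 [ 0.604 -0.003  0.212] [ 0.157 -0.025 -0.987] [ 0.147  0.655 -0.397  1.812  0.509  0.618 -2.252] 0.001414884131446322
0.05 [0.569 0.001 0.177] [ 0.157 -0.025 -0.987] [ 0.094  0.662 -0.322  1.949  0.569  0.465 -2.342] 0.001809674616945624
0 [0.534 0.005 0.141] [ 0.157 -0.025 -0.987] [-0.003  0.684 -0.191  2.081  0.633  0.285 -2.435] 0.0027149779502232203
dist mm 267.5681334645486 ang 0.7943190676170365 tool-delta [ 177.5  -50.2 -193.8]
per-row max: 33.4 mm 0.099 rad
[[0, 22.2, -6.3, -24.2, 0.098, 0.004, -0.017], [0, 22.4, -8.2, -23.4, 0.098, 0.004, -0.017], [0, 22.7, -10.1, -22.4, 0.098, 0.004, -0.017], [0, 23.0, -11.8, -21.3, 0.098, 0.004, -0.017], [0, 23.3, -13.4, -19.9, 0.098, 0.004, -0.017], [0, 23.6, -14.9, -18.5, 0.098, 0.004, -0.017], [0, 23.9, -16.2, -16.8, 0.098, 0.004, -0.017], [0, 24.3, -17.3, -15.1, 0.098, 0.004, -0.017]]
```

Request:
play_rows(increments=[[0,22,-6,-26,0.098,0.004,-0.017],[0,22,-8,-25,0.098,0.004,-0.017],[0,23,-10,-22,0.098,0.004,-0.017],[0,23,-12,-21,0.098,0.004,-0.017],[0,23,-13,-20,0.098,0.004,-0.017],[0,23,-15,-18,0.098,0.004,-0.017],[0,23,-15,-15,0.098,0.004,-0.017],[0,0,0,0,0,0,0]])

```text
clock: 14.85
tool_pos: [0.6561, 0.0091, 0.2571]
eef_rot: [-0.657, 0.753, -0.025, 0.016]
contact_force: [0.2, -0.2, -1.8]
opening: 0.33
```

```bash
cat > stat.py <<'E'
from held import *
from plant import r
import sys
np.set_printoptions(precision=3,suppress=True)
s=r.get_state();o,R=board(s)
print("clock",s['clock'],"foot in slot mm",E_.R.T@(o-E_.S)*1e3,"rot deg",np.degrees(Ro.from_matrix(E_.R.T@R).as_rotvec()),"q",s['q'],"F",s['contact_force'],"slotF",E_.R.T@s['contact_force'])
f=float(sys.argv[1]);dz=float(sys.argv[3]) if len(sys.argv)>3 else 0
P,R=toolfor(E_.S+E_.R[:,0]*f+E_.R[:,2]*dz,E_.R);plan(s,P,R,int(sys.argv[2]),0)
E
python3 stat.py .14 6
```

```text
clock 14.85 foot in slot mm [169.79   20.569  13.836] rot deg [-0.677  5.844 -0.484] q [ 0.147  0.714 -0.455  1.494  0.391  0.969 -2.126] F [ 0.162 -0.231 -1.785] slotF [-1.129 -0.209 -1.396]
dist mm 33.53400260984928 ang 0.10302886669699451 tool-delta [19.  22.8 15.6]
per-row max: 5.6 mm 0.017 rad
[[0, 3.2, 3.8, 2.6, 0.017, -0.001, -0.002], [0, 3.2, 3.9, 2.5, 0.017, -0.001, -0.002], [0, 3.2, 3.9, 2.5, 0.017, -0.001, -0.002], [0, 3.1, 4.0, 2.4, 0.017, -0.001, -0.002], [0, 3.1, 4.0, 2.3, 0.017, -0.001, -0.002], [0, 3.1, 4.0, 2.3, 0.017, -0.001, -0.002], [0, 0, 0, 0, 0, 0, 0], [0, 0, 0, 0, 0, 0, 0]]
```

Request:
play_rows(increments=[[0,5,3,2,0.025,-0.001,-0.003],[0,5,4,2,0.025,-0.001,-0.003],[0,4,4,3,0.025,-0.001,-0.003],[0,3,4,3,0.02,-0.001,-0.002],[0,2,4,3,0.01,0,0],[0,0,2,2,0,0,0],[0,0,0,0,0,0,0],[0,0,0,0,0,0,0]])

```text
clock: 15.85
tool_pos: [0.6277, 0.0022, 0.2278]
eef_rot: [-0.662, 0.746, -0.05, 0.044]
contact_force: [-0.1, -0.5, -1.3]
opening: 0.33
```

```bash
python3 stat.py .12 4; python3 - <<'E'
from plant import r
from h import *
shot(r,"w11")
im=r.snapshot("scene")[:,:,::-1];cv2.imwrite("pics/s11.png",cv2.resize(im[130:280,240:440],None,fx=4,fy=4,interpolation=cv2.INTER_CUBIC))
im=r.snapshot("top")[:,:,::-1];cv2.imwrite("pics/t11.png",cv2.resize(im[150:260,250:400],None,fx=5,fy=5,interpolation=cv2.INTER_CUBIC))
E
```

```text
clock 15.85 foot in slot mm [127.744   8.756  -0.745] rot deg [ 0.362  1.474 -0.112] q [ 0.157  0.675 -0.429  1.7    0.459  0.733 -2.19 ] F [-0.143 -0.493 -1.303] slotF [-0.979 -0.506 -0.863]
dist mm 12.392833361337193 ang 0.026556890139990096 tool-delta [8.5 9.  0.3]
per-row max: 3.1 mm 0.007 rad
[[0, 2.1, 2.3, 0.1, 0.006, 0.002, 0.001], [0, 2.1, 2.3, 0.1, 0.006, 0.002, 0.001], [0, 2.1, 2.3, 0.0, 0.006, 0.002, 0.001], [0, 2.1, 2.3, 0.0, 0.006, 0.002, 0.001], [0, 0, 0, 0, 0, 0, 0], [0, 0, 0, 0, 0, 0, 0], [0, 0, 0, 0, 0, 0, 0], [0, 0, 0, 0, 0, 0, 0]]
15.85 [0.62767566 0.00221344 0.22777548] 0.003812918854969252
```

View pics/s11.png

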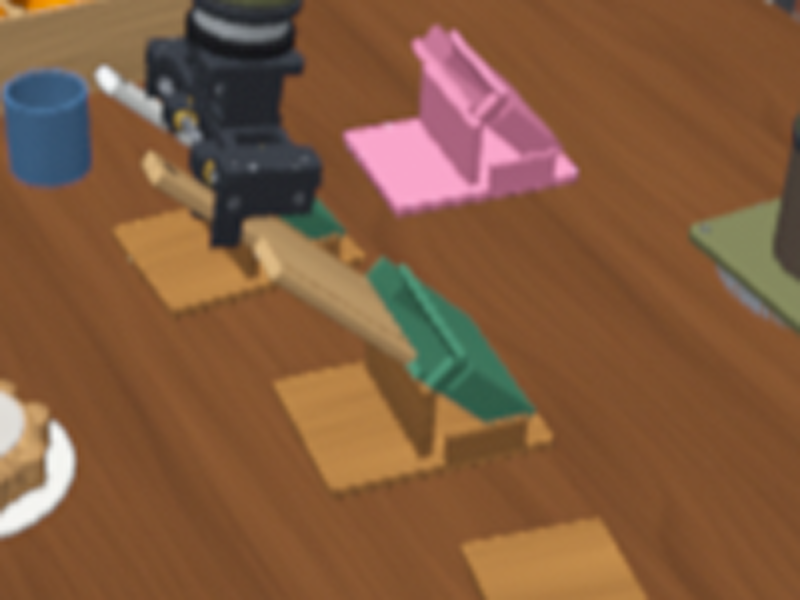

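View pics/t11.png

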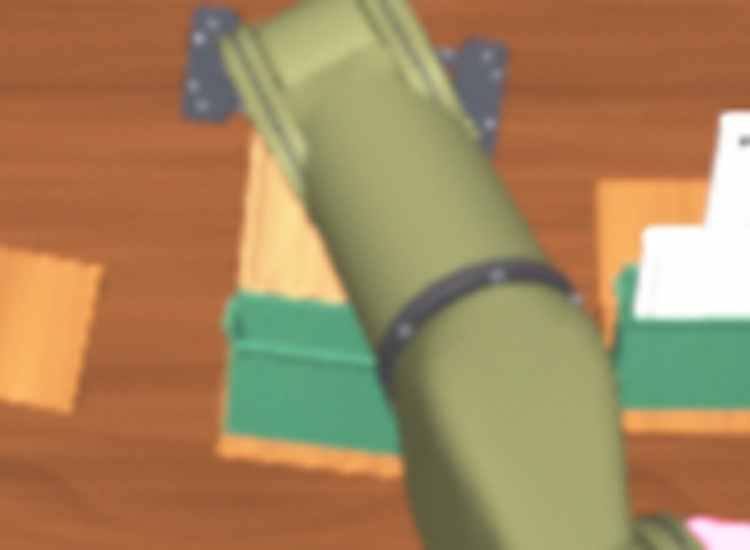

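Request:
play_rows(increments=[[0,4,0,0,0.01,0.003,0.001],[0,4,0,0,0.01,0.003,0.001],[0,2,1,0,0.006,0,0],[0,0,2,0,0,0,0],[0,0,1,0,0,0,0],[0,0,1,0,0,0,0],[0,0,0,0,0,0,0],[0,0,0,0,0,0,0]])

```text
clock: 17.0
tool_pos: [0.6213, -0.0082, 0.2277]
eef_rot: [-0.66, 0.746, -0.063, 0.052]
contact_force: [0.2, 0.7, -1.7]
opening: 0.331
```

```bash
python3 stat.py .075 6
```

```text
clock 17.0 foot in slot mm [123.643  -2.56   -2.298] rot deg [-0.033 -0.191 -0.012] q [ 0.162  0.655 -0.412  1.748  0.484  0.677 -2.209] F [ 0.238  0.741 -1.653] slotF [-1.066  0.764 -1.271]
dist mm 48.78772176134141 ang 0.0033886994694348254 tool-delta [-2.8 40.6 27. ]
per-row max: 8.1 mm 0.001 rad
[[0, -0.5, 6.8, 4.5, -0.001, 0.0, 0.0], [0, -0.5, 6.8, 4.5, -0.001, 0.0, 0.0], [0, -0.5, 6.8, 4.5, -0.001, 0.0, 0.0], [0, -0.5, 6.8, 4.5, -0.001, 0.0, 0.0], [0, -0.5, 6.7, 4.5, -0.001, 0.0, 0.0], [0, -0.5, 6.7, 4.5, -0.001, 0.0, 0.0], [0, 0, 0, 0, 0, 0, 0], [0, 0, 0, 0, 0, 0, 0]]
```

Request:
play_rows(increments=[[0,-1.5,2,-2,-0.003,0,0],[0,-1,4,1,0,0,0],[0,0,7,5,0,0,0],[0,0,7,5,0,0,0],[0,0,7,5,0,0,0],[0,0,7,5,0,0,0],[0,0,0,0,0,0,0],[0,0,0,0,0,0,0]])

```text
clock: 18.0
tool_pos: [0.6193, -0.0019, 0.2211]
eef_rot: [-0.658, 0.744, -0.083, 0.077]
contact_force: [-0.7, -0.5, -1.9]
opening: 0.331
```

```bash
python3 stat.py .04 6
```

```text
clock 18.0 foot in slot mm [116.581   4.706 -16.135] rot deg [ 0.495 -3.852 -0.459] q [ 0.13   0.637 -0.368  1.828  0.537  0.548 -2.279] F [-0.701 -0.526 -1.933] slotF [-1.814 -0.608 -0.92 ]
dist mm 77.31273680753316 ang 0.06825562245765747 tool-delta [ 3.6 67.7 37.1]
per-row max: 12.9 mm 0.011 rad
[[0, 0.6, 11.3, 6.2, -0.011, 0.002, 0.0], [0, 0.6, 11.2, 6.3, -0.011, 0.002, 0.0], [0, 0.6, 11.1, 6.4, -0.011, 0.002, 0.0], [0, 0.6, 11.1, 6.6, -0.011, 0.002, 0.0], [0, 0.5, 11.0, 6.7, -0.011, 0.002, 0.0], [0, 0.5, 10.9, 6.8, -0.011, 0.002, 0.0], [0, 0, 0, 0, 0, 0, 0], [0, 0, 0, 0, 0, 0, 0]]
```

```bash
python3 - <<'E'
from plant import r
from h import *
shot(r,"w12")
s=r.get_state();print(s['contact_force'],s['moment'],s['qd'],s['tool_pos'])
im=r.snapshot("scene")[:,:,::-1];cv2.imwrite("pics/s12.png",cv2.resize(im[150:270,270:410],None,fx=5,fy=5,interpolation=cv2.INTER_CUBIC))
s=r.get_state();print(s['contact_force'],s['moment'],s['qd'],s['tool_pos'])
E
```

```text
18.0 [ 0.61928493 -0.00193558  0.22114836] 0.01069779507888509
[ 1.32882085  0.83775987 -0.39974281] [ 0.09737321 -0.11639096  0.02966498] [ 0.001062    0.00407664 -0.00424485 -0.00557569  0.0017461  -0.00164388
  0.00163808] [ 0.61909267 -0.00187521  0.22092038]
[ 0.83224824 -0.78116058 -1.4083477 ] [ 0.07348772  0.09731029 -0.0287175 ] [ 0.00016422  0.0050666  -0.00166143 -0.00326398  0.0019904  -0.00137876
  0.00063305] [ 0.6191871  -0.00181945  0.22085207]
```

View pics/s12.png

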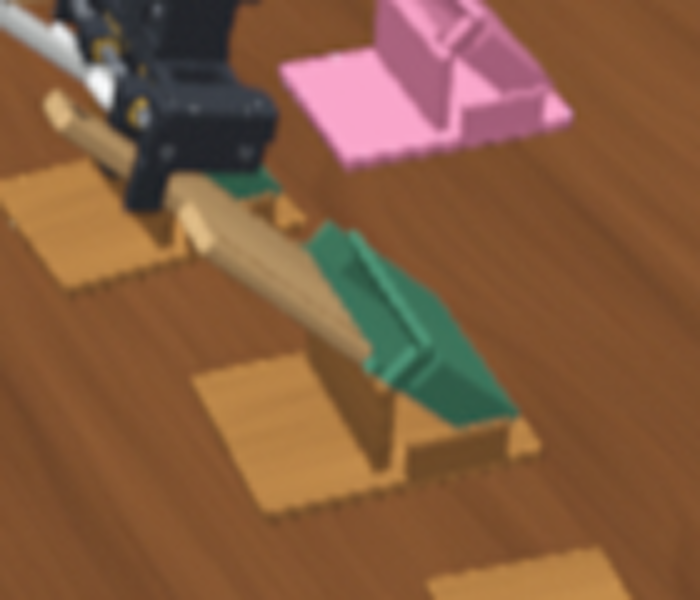

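View pics/w12.png

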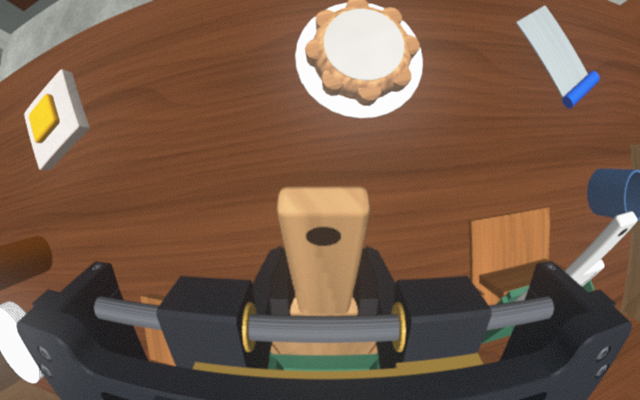

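Request:
play_rows(increments=[[0,0,-4,-3,0,0,0],[0,0,-5,-5,0,0,0],[0,0,-3,-7,0,0,0],[0,0,0,-7,0,0,0],[0,0,0,-5,0,0,0],[0,0,0,0,0,0,0],[0,0,0,0,0,0,0],[0,0,0,0,0,0,0]])

```text
clock: 19.1
tool_pos: [0.6234, -0.0025, 0.2506]
eef_rot: [-0.659, 0.744, -0.081, 0.076]
contact_force: [0.4, -0.6, -1.1]
opening: 0.33
```

```bash
python3 stat.py .12 6; python3 - <<'E'
from plant import r
from h import *
shot(r,"w13")
im=r.snapshot("scene")[:,:,::-1];cv2.imwrite("pics/s13.png",cv2.resize(im[150:270,270:410],None,fx=5,fy=5,interpolation=cv2.INTER_CUBIC))
im=cv2.imread("pics/w13.png");cv2.imwrite("pics/z13.png",cv2.resize(im[180:380,250:400],None,fx=4,fy=4,interpolation=cv2.INTER_CUBIC)[:800][:760])
E
```

```text
clock 19.1 foot in slot mm [140.379   4.471   2.49 ] rot deg [ 0.52  -3.596 -0.415] q [ 0.157  0.607 -0.409  1.778  0.495  0.633 -2.231] F [ 0.44  -0.574 -1.144] slotF [-0.45  -0.516 -1.167]
dist mm 25.078016475198716 ang 0.06382832978688255 tool-delta [ 3.4 10.5 22.5]
per-row max: 4.2 mm 0.011 rad
[[0, 0.6, 1.7, 3.8, -0.01, 0.002, 0.0], [0, 0.6, 1.7, 3.8, -0.01, 0.002, 0.0], [0, 0.6, 1.7, 3.8, -0.01, 0.002, 0.0], [0, 0.5, 1.6, 3.8, -0.01, 0.002, 0.0], [0, 0.5, 1.6, 3.8, -0.01, 0.002, 0.0], [0, 0.5, 1.5, 3.8, -0.01, 0.002, 0.0], [0, 0, 0, 0, 0, 0, 0], [0, 0, 0, 0, 0, 0, 0]]
19.1 [ 0.62344473 -0.00254343  0.25058535] 0.0025983413103009756
```

View pics/s13.png

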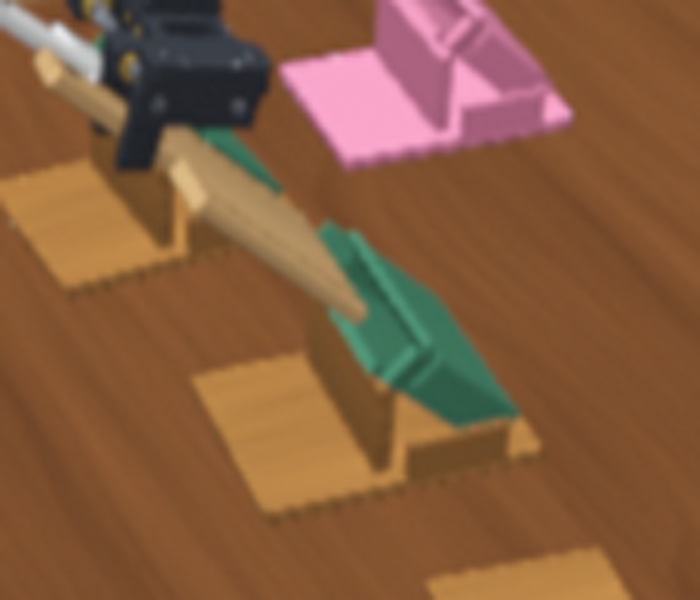

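View pics/z13.png

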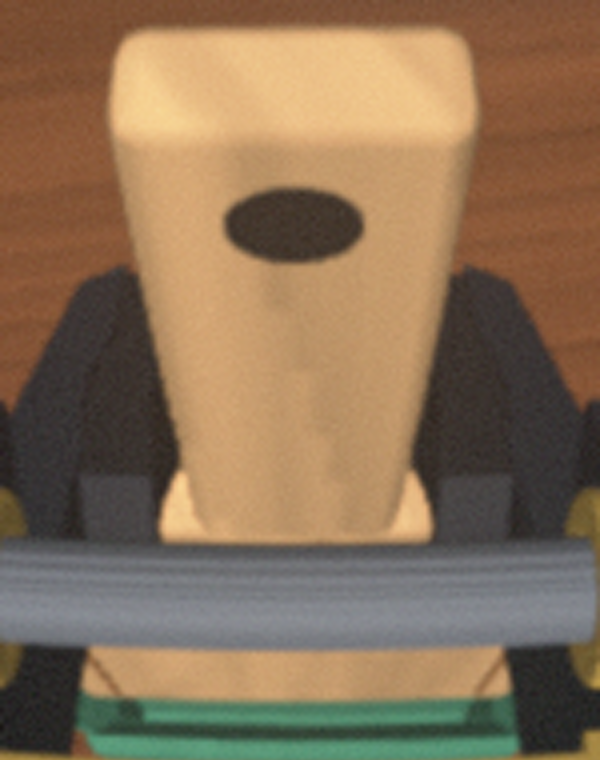

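```bash
python3 - <<'E'
from held import *
np.set_printoptions(precision=2,suppress=True)
s,c=pickle.load(open("pics/w13.pkl","rb"));T=Ro.from_quat(s['eef_rot']).as_matrix()
G=np.array([.185,0,0])
def obs(d):
    # d: shift along board x, z (mm), pitch about board y (deg) about grasp point
    Rb=T@REL_R; dR=Ro.from_euler('y',d[2],degrees=True).as_matrix(); o=s['tool_pos']+T@REL_P+Rb@G
    f=lambda X:np.array(proj(c,o+Rb@(dR@(np.array(X)-G)+[d[0]/1e3,0,d[1]/1e3]),True))
    a,b=f((.25,.015,.006)),f((.25,-.015,.006))
    return np.array([a[1],f((.25,0,-.006))[1],b[0]-a[0],f((.15,.02,.006))[1],f((.15,.02,-.006))[1]])
b=obs([0,0,0]);print("nominal",b)
m=np.array([-5.8,-9.6,-3,-.9,.6])
for w in ([1,1,1,1,1],[1,1,1,0,0],[1,1,0,1,1]):
    f=least_squares(lambda d:(obs(d)-b-m)*w,[0,0,0]);print(w,f.x,f.fun)
E
```

```text
nominal [220.85 188.66 101.11 310.85 291.75]
[1, 1, 1, 1, 1] [-0.32 -1.3   1.58] [-2.59  3.02  1.01  0.42 -0.87]
[1, 1, 1, 0, 0] [  2.3 -19.5 -14.9] [-0.  0.  0. -0. -0.]
[1, 1, 0, 1, 1] [ 8.94  2.99 -0.57] [-0.28  0.32  0.    1.26 -1.3 ]
```

```bash
python3 - <<'E'
from held import *
from plant import r
cs=r.get_calibration("scene")
s,c=pickle.load(open("pics/w13.pkl","rb"));o,R=board(s)
G=np.array([.185,0,0])
im=cv2.imread("pics/s13.png")
for d,col in ((0,(0,0,255)),(1.6,(255,0,0)),(5,(0,255,255))):
    dR=Ro.from_euler('y',d,degrees=True).as_matrix();
    for X in [(0,.055,.006),(0,.055,-.006),(.15,.055,.006),(.15,.055,-.006),(.15,.015,.006),(.15,-.055,.006),(.25,.015,.006),(.25,.015,-.006)]:
        u,v=proj(cs,o+R@(G+dR@(np.array(X)-G)));q=(int((u-270+.5)*5-.5),int((v-150+.5)*5-.5));cv2.circle(im,q,3,col,-1)
for X in [(.11,.058,-.008),(.11,-.058,-.008),(.075,.058,.008),(.075,-.058,.008)]:
    u,v=proj(cs,E_.S+E_.R@X);q=(int((u-270+.5)*5-.5),int((v-150+.5)*5-.5));cv2.circle(im,q,4,(255,0,255),1)
cv2.imwrite("pics/s13b.png",im)
E
```

```text
(no output)
```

View pics/s13b.png

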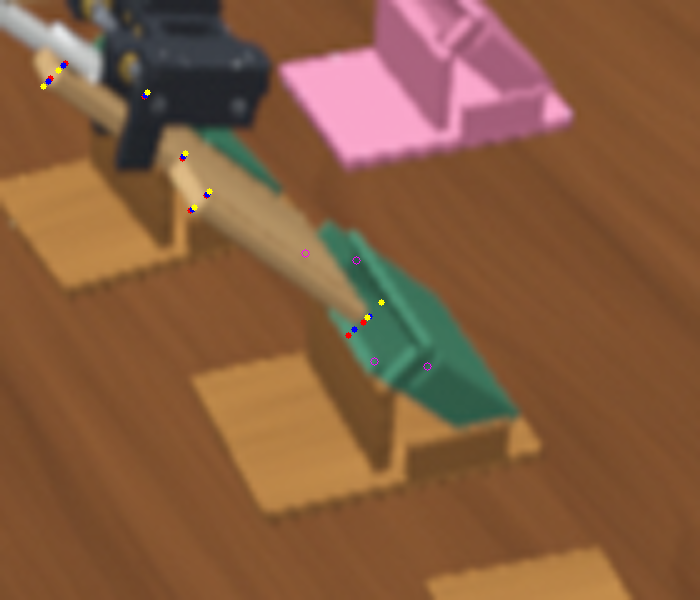

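```bash
python3 - <<'E'
from h import *
im=cv2.imread("pics/s13.png");im=cv2.resize(im,(140,120),interpolation=cv2.INTER_AREA)
cv2.imwrite("pics/z14.png",cv2.resize(im[5:70,5:85],None,fx=9,fy=9,interpolation=cv2.INTER_LANCZOS4))
E
```

```text
(no output)
```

View pics/z14.png

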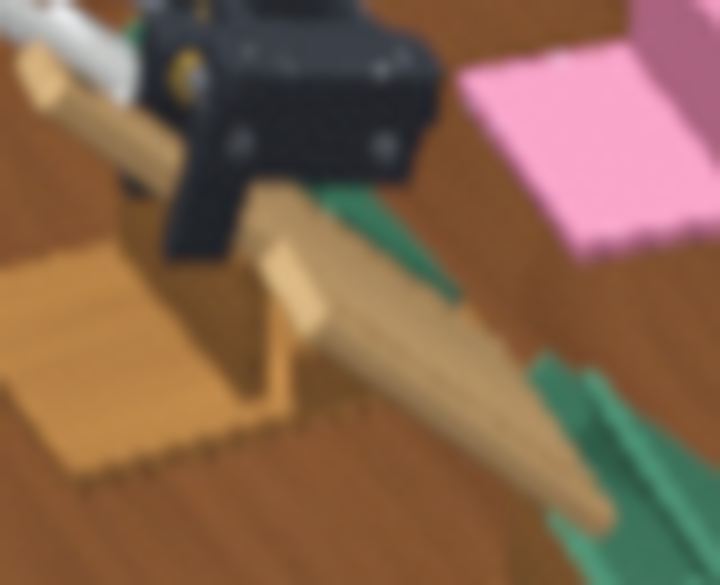

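```bash
cat > fit2.py <<'E'
from held import *
from plant import r
np.set_printoptions(precision=2,suppress=True)
cs=r.get_calibration("scene")
s,c=pickle.load(open("pics/w13.pkl","rb"));o,R=board(s)
z=lambda u,v:(275+(u+.5)/9-.5,155+(v+.5)/9-.5)
zw=lambda u,v:(250+(u+.5)/4-.5,180+(v+.5)/4-.5)
ob=[(cs,0,z(618,515),(0,55,6)),(cs,0,z(590,537),(0,55,-6)),(cs,0,z(530,365),(0,-55,6)),(cs,0,z(328,308),(150,55,6)),(cs,0,z(305,335),(150,55,-6)),(cs,0,z(262,262),(150,15,-6)),(cs,0,z(290,240),(150,15,6)),
(cs,0,z(18,68),(250,-15,-6)),(cs,0,z(40,45),(250,-15,6)),(cs,0,z(63,85),(250,15,6)),(cs,0,z(45,108),(250,15,-6))]
wr=[(c,1,zw(110,137),(250,15,6)),(c,1,zw(477,137),(250,-15,6))]
G=np.array([.185,0,0])
def pose(d): # mm,mm,mm,deg,deg,deg
    dR=Ro.from_euler('xyz',d[3:],degrees=True).as_matrix();Rb=R@dR
    return o+R@(G+np.array(d[:3])/1e3)-Rb@G,Rb
def res(d,OB,w=1):
    p,Rb=pose(d);return np.concatenate([(np.array(proj(k,p+Rb@(np.array(X)/1e3),f))-uv)*(0.3 if f else 1) for k,f,uv,X in OB])
if __name__=="__main__":
    for OB in (ob,ob+wr):
        for mask in ([1,1,1,1,1,1],[1,1,1,0,1,0]):
            m=np.array(mask,float)
            f=least_squares(lambda d:np.concatenate([res(d*m,OB),.02*d]),np.zeros(6));d=f.x*m
            p,Rb=pose(d);print(d,"rms",np.sqrt(np.mean(f.fun**2)),"foot slot",E_.R.T@(p-E_.S)*1e3,"rot",np.degrees(Ro.from_matrix(E_.R.T@Rb).as_rotvec()))
E
python3 fit2.py
```

```text
[-36.84 -47.9  -11.62   0.07   3.7   -4.  ] rms 0.5933457785357952 foot slot [104.18 -30.27   0.21] rot [ 0.86  0.12 -4.4 ]
[-11.69 -12.87  -4.2    0.     2.85   0.  ] rms 0.8312280496261335 foot slot [128.54  -8.36   6.62] rot [ 0.53 -0.75 -0.4 ]
[-1.99  1.06 -0.95 -0.03  2.67 -0.36] rms 0.842054747032557 foot slot [138.13   6.64  10.04] rot [ 0.52 -0.93 -0.76]
[-2.24  0.7  -1.09  0.    2.64  0.  ] rms 0.8464972270599301 foot slot [137.87   5.12   9.77] rot [ 0.53 -0.96 -0.4 ]
```

```bash
cat >> held.py <<'E'
# in-hand correction after first contact (fit2)
_G=np.array([.185,0,0]);_d=np.array([-2.,0.5,-1.])/1e3;_dR=Ro.from_euler('y',2.65,degrees=True).as_matrix()
REL_P=REL_P+REL_R@(_G+_d)-REL_R@_dR@_G
REL_R=REL_R@_dR
E
python3 stat.py .118 6 .003; python3 - <<'E'
from held import *
print(REL_R.T@np.eye(3))
E
```

```text
clock 19.2 foot in slot mm [138.097   4.945   9.894] rot deg [ 0.533 -0.945 -0.398] q [ 0.157  0.608 -0.409  1.778  0.495  0.633 -2.231] F [ 0.078  0.27  -2.234] slotF [-1.549  0.278 -1.611]
dist mm 22.857719448047632 ang 0.020167592947710002 tool-delta [ 3.9 11.9 19.1]
per-row max: 3.8 mm 0.003 rad
[[0, 0.7, 2.0, 3.2, -0.003, 0.002, 0.0], [0, 0.6, 2.0, 3.2, -0.003, 0.002, 0.0], [0, 0.6, 2.0, 3.2, -0.003, 0.002, 0.0], [0, 0.6, 2.0, 3.2, -0.003, 0.002, 0.0], [0, 0.6, 2.0, 3.2, -0.003, 0.002, 0.0], [0, 0.6, 1.9, 3.2, -0.003, 0.002, 0.0], [0, 0, 0, 0, 0, 0, 0], [0, 0, 0, 0, 0, 0, 0]]
[[ 0.00404074 -0.83669219 -0.54765852]
 [-0.99998307 -0.00108769 -0.00571636]
 [ 0.00418716  0.54767235 -0.83668242]]
```

Request:
play_rows(increments=[[0,1,2,3,-0.004,0.002,0],[0,1,2,3,-0.004,0.002,0],[0,1,2,3,-0.004,0.002,0],[0,1,2,3,-0.004,0.002,0],[0,0,2,3,-0.002,0.002,0],[0,0,2,3,0,0,0],[0,0,0,0,0,0,0],[0,0,0,0,0,0,0]])

```text
clock: 20.2
tool_pos: [0.6142, -0.0057, 0.2283]
eef_rot: [-0.659, 0.745, -0.077, 0.065]
contact_force: [-0.2, -0.3, -1.1]
opening: 0.331
```

```bash
python3 stat.py .1 5 .003
```

```text
clock 20.2 foot in slot mm [116.384  -0.286   4.032] rot deg [ 0.017  0.228 -0.051] q [ 0.144  0.63  -0.387  1.808  0.516  0.603 -2.254] F [-0.233 -0.257 -1.096] slotF [-0.916 -0.283 -0.633]
dist mm 16.33963312776335 ang 0.004082135228806843 tool-delta [-0.5 13.4  9.3]
per-row max: 3.3 mm 0.001 rad
[[0, -0.1, 2.7, 1.9, 0.001, 0.0, 0.0], [0, -0.1, 2.7, 1.9, 0.001, 0.0, 0.0], [0, -0.1, 2.7, 1.8, 0.001, 0.0, 0.0], [0, -0.1, 2.7, 1.8, 0.001, 0.0, 0.0], [0, -0.1, 2.7, 1.8, 0.001, 0.0, 0.0], [0, 0, 0, 0, 0, 0, 0], [0, 0, 0, 0, 0, 0, 0], [0, 0, 0, 0, 0, 0, 0]]
```

Request:
play_rows(increments=[[0,0,4,2.5,0,0,0],[0,0,4,2.5,0,0,0],[0,0,4,2.5,0,0,0],[0,0,4,2.5,0,0,0],[0,0,4,2.5,0,0,0],[0,0,3,2,0,0,0],[0,0,0,0,0,0,0],[0,0,0,0,0,0,0]])

```text
clock: 21.2
tool_pos: [0.5933, -0.003, 0.2084]
eef_rot: [-0.659, 0.745, -0.077, 0.065]
contact_force: [-0.0, 0.5, -2.2]
opening: 0.337
```

```bash
python3 stat.py .06 5 .001;python3 - <<'E'
from plant import r
from h import *
im=r.snapshot("scene")[:,:,::-1];cv2.imwrite("pics/s15.png",cv2.resize(im[150:270,270:410],None,fx=5,fy=5,interpolation=cv2.INTER_CUBIC))
E
```

```text
clock 21.2 foot in slot mm [87.404 -0.203  4.766] rot deg [ 0.032  0.21  -0.049] q [ 0.116  0.63  -0.35   1.891  0.552  0.517 -2.308] F [-0.044  0.476 -2.191] slotF [-1.621  0.468 -1.478]
dist mm 27.533378726881555 ang 0.003809273380045889 tool-delta [-0.4 21.1 17.7]
per-row max: 5.5 mm 0.001 rad
[[0, -0.1, 4.2, 3.5, 0.001, 0.0, 0.0], [0, -0.1, 4.2, 3.5, 0.001, 0.0, 0.0], [0, -0.1, 4.2, 3.5, 0.001, 0.0, 0.0], [0, -0.1, 4.2, 3.5, 0.001, 0.0, 0.0], [0, -0.1, 4.2, 3.5, 0.001, 0.0, 0.0], [0, 0, 0, 0, 0, 0, 0], [0, 0, 0, 0, 0, 0, 0], [0, 0, 0, 0, 0, 0, 0]]
```

View pics/s15.png

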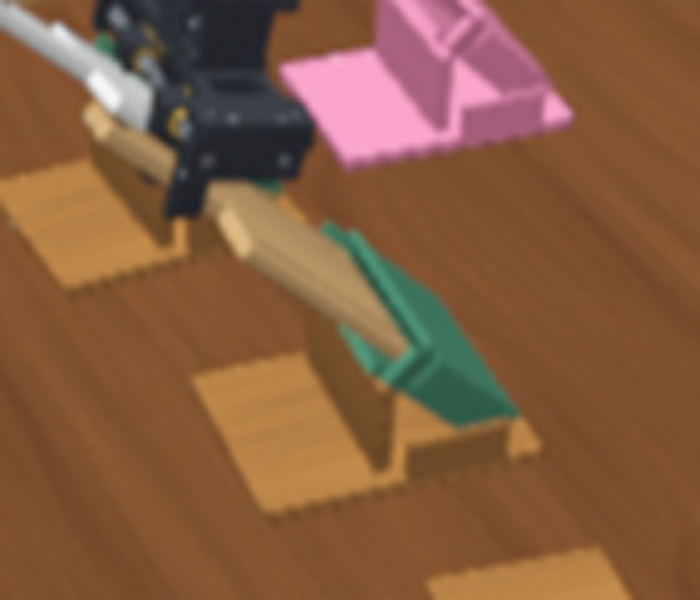

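Request:
play_rows(increments=[[0,0,-1,2,0,0,0],[0,0,-1,2,0,0,0],[0,0,0,0,0,0,0],[0,0,3,2,0,0,0],[0,0,4,2.5,0,0,0],[0,0,4,2.5,0,0,0],[0,0,4,2.5,0,0,0],[0,0,0,0,0,0,0]])

```text
clock: 22.25
tool_pos: [0.5825, -0.0011, 0.1916]
eef_rot: [-0.659, 0.745, -0.077, 0.065]
contact_force: [-1.2, 0.2, -1.5]
opening: 0.334
```

```bash
python3 stat.py .04 5 0
```

```text
clock 22.25 foot in slot mm [67.795  0.409  0.662] rot deg [ 0.073  0.219 -0.079] q [ 0.091  0.641 -0.315  1.939  0.582  0.454 -2.348] F [-1.196  0.164 -1.471] slotF [-1.894  0.017 -0.187]
dist mm 27.74363004947672 ang 0.004256211287254872 tool-delta [ 0.1 23.2 15.3]
per-row max: 5.5 mm 0.001 rad
[[0, 0.0, 4.6, 3.1, 0.001, 0.0, 0.0], [0, 0.0, 4.6, 3.1, 0.001, 0.0, 0.0], [0, 0.0, 4.6, 3.0, 0.001, 0.0, 0.0], [0, 0.0, 4.6, 3.0, 0.001, 0.0, 0.0], [0, 0.0, 4.6, 3.0, 0.001, 0.0, 0.0], [0, 0, 0, 0, 0, 0, 0], [0, 0, 0, 0, 0, 0, 0], [0, 0, 0, 0, 0, 0, 0]]
```

Past the mouth (foot at 68 mm) without force. Continuing.

Request:
play_rows(increments=[[0,0,4,3,0,0,0],[0,0,4,3,0,0,0],[0,0,4,3,0,0,0],[0,0,4,3,0,0,0],[0,0,4,2.5,0,0,0],[0,0,4,2.5,0,0,0],[0,0,4,2.5,0,0,0],[0,0,0,0,0,0,0]])

```text
clock: 23.25
tool_pos: [0.5571, 0.002, 0.1653]
eef_rot: [-0.66, 0.745, -0.077, 0.065]
contact_force: [-1.4, 0.5, 0.2]
opening: 0.328
```

```bash
python3 stat.py .01 5 0
```

```text
clock 23.25 foot in slot mm [31.096  0.301  0.207] rot deg [ 0.08   0.246 -0.045] q [ 0.027  0.655 -0.229  2.036  0.641  0.329 -2.43 ] F [-1.441  0.499  0.244] slotF [-0.882  0.32   1.227]
dist mm 21.04561855025066 ang 0.004582670242132191 tool-delta [ 0.1 17.9 11.1]
per-row max: 4.2 mm 0.001 rad
[[0, 0.0, 3.6, 2.2, 0.001, 0.0, 0.0], [0, 0.0, 3.6, 2.2, 0.001, 0.0, 0.0], [0, 0.0, 3.6, 2.2, 0.001, 0.0, 0.0], [0, 0.0, 3.6, 2.2, 0.001, 0.0, 0.0], [0, 0.0, 3.6, 2.2, 0.001, 0.0, 0.0], [0, 0, 0, 0, 0, 0, 0], [0, 0, 0, 0, 0, 0, 0], [0, 0, 0, 0, 0, 0, 0]]
```

Request:
play_rows(increments=[[0,0,4,2.5,0,0,0],[0,0,4,2.5,0,0,0],[0,0,4,2.5,0,0,0],[0,0,4,2.5,0,0,0],[0,0,4,2.5,0,0,0],[0,0,2,1.5,0,0,0],[0,0,0,0,0,0,0],[0,0,0,0,0,0,0]])

```text
clock: 24.25
tool_pos: [0.538, 0.0042, 0.1464]
eef_rot: [-0.66, 0.745, -0.077, 0.066]
contact_force: [-1.7, -1.0, 2.1]
opening: 0.332
```

```bash
python3 stat.py 0 5 0
```

```text
clock 24.25 foot in slot mm [4.144 0.217 0.194] rot deg [ 0.087  0.147 -0.043] q [-0.042  0.67  -0.134  2.109  0.689  0.219 -2.495] F [-1.683 -0.968  2.142] slotF [ 0.416 -1.166  2.613]
dist mm 4.119716659795417 ang 0.00306540190569402 tool-delta [0.1 3.6 2. ]
per-row max: 0.8 mm 0.001 rad
[[0, 0.0, 0.7, 0.4, 0.001, 0.0, 0.0], [0, 0.0, 0.7, 0.4, 0.001, 0.0, 0.0], [0, 0.0, 0.7, 0.4, 0.001, 0.0, 0.0], [0, 0.0, 0.7, 0.4, 0.001, 0.0, 0.0], [0, 0.0, 0.7, 0.4, 0.001, 0.0, 0.0], [0, 0, 0, 0, 0, 0, 0], [0, 0, 0, 0, 0, 0, 0], [0, 0, 0, 0, 0, 0, 0]]
```

Request:
play_rows(increments=[[0,0,2,1,0,0,0],[0,0,2,1,0,0,0],[0,0,2,1.5,0,0,0],[0,0,2,1.5,0,0,0],[0,0,2,1.5,0,0,0],[0,0,2,1.5,0,0,0],[0,0,2,1.5,0,0,0],[0,0,2,1.5,0,0,0]])

```text
clock: 25.25
tool_pos: [0.5393, 0.004, 0.1455]
eef_rot: [-0.657, 0.745, -0.089, 0.08]
contact_force: [-3.2, -0.7, 17.2]
opening: 0.327
```

```bash
python3 stat.py 0 5 0;python3 - <<'E'
from plant import r
from h import *
shot(r,"w16")
im=r.snapshot("scene")[:,:,::-1];cv2.imwrite("pics/s16.png",cv2.resize(im[150:270,270:410],None,fx=5,fy=5,interpolation=cv2.INTER_CUBIC))
E
```

```text
clock 25.25 foot in slot mm [ 4.026  1.24  -7.876] rot deg [ 0.153 -1.945 -0.417] q [-0.103  0.668 -0.04   2.145  0.72   0.128 -2.534] F [-3.244 -0.708 17.245] slotF [ 9.979 -1.098 14.41 ]
dist mm 4.747221086642684 ang 0.034815333127433665 tool-delta [-0.   4.7  0.7]
per-row max: 0.9 mm 0.007 rad
[[0, -0.0, 0.9, 0.1, -0.007, 0.001, -0.001], [0, -0.0, 0.9, 0.1, -0.007, 0.001, -0.001], [0, -0.0, 0.9, 0.1, -0.007, 0.001, -0.001], [0, -0.0, 0.9, 0.2, -0.007, 0.001, -0.001], [0, -0.0, 0.9, 0.2, -0.007, 0.001, -0.001], [0, 0, 0, 0, 0, 0, 0], [0, 0, 0, 0, 0, 0, 0], [0, 0, 0, 0, 0, 0, 0]]
25.25 [0.53930102 0.00395728 0.14548476] 0.10498850977217067
```

View pics/s16.png

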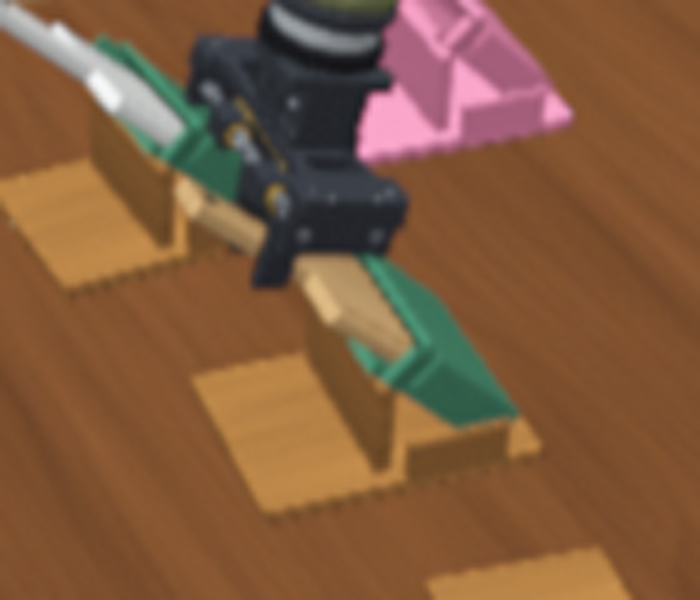

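Request:
play_rows(increments=[[0,0,-1,-1,0,0,0],[0,0,0,0,0,0,0],[1,0,0,0,0,0,0],[1,0,0,0,0,0,0],[1,0,0,0,0,0,0],[1,0,0,0,0,0,0],[1,0,0,0,0,0,0],[1,0,0,0,0,0,0]])

```text
clock: 26.35
tool_pos: [0.5399, 0.0037, 0.1466]
eef_rot: [-0.657, 0.745, -0.089, 0.079]
contact_force: [-0.7, -0.4, -0.9]
opening: 0.986
```

```bash
python3 - <<'E'
from plant import r
from h import *
shot(r,"w17");print(r.get_state()['contact_force'],r.get_state()['opening'],r.get_state()['q'])
im=r.snapshot("scene")[:,:,::-1];cv2.imwrite("pics/s17.png",cv2.resize(im[150:270,270:410],None,fx=5,fy=5,interpolation=cv2.INTER_CUBIC))
E
```

```text
26.35 [0.53990247 0.00372973 0.14657284] 0.0011026286012823564
[-0.13218874  0.30368794 -0.73248198] 0.9963844129234086 [-0.09813917  0.66664153 -0.04681353  2.14159511  0.71804124  0.13446339
 -2.53145969]
```

View pics/s17.png

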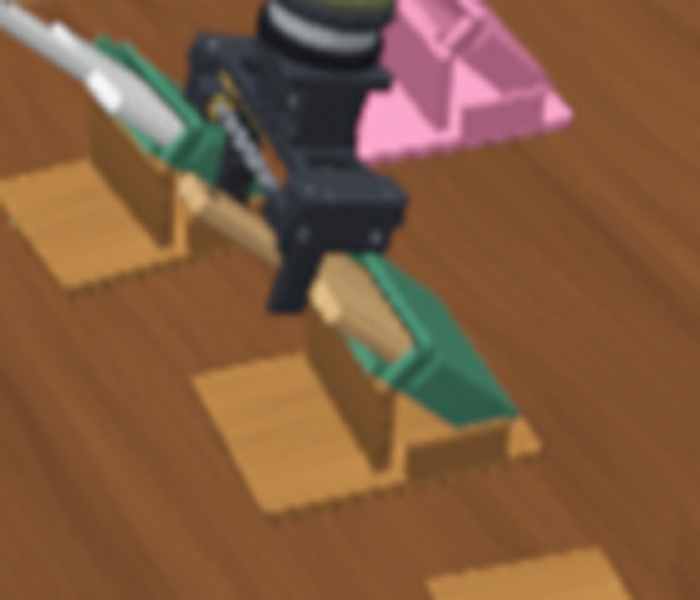

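View pics/w17.png

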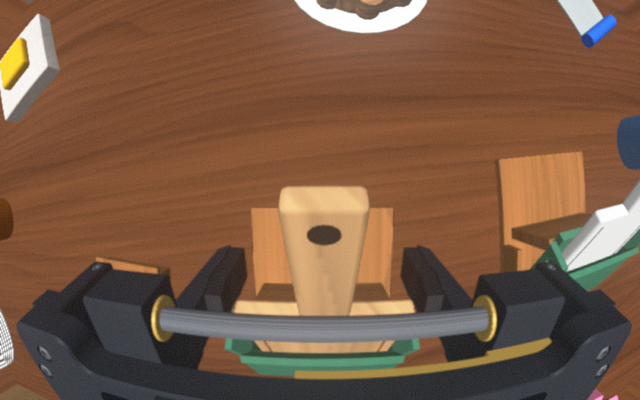

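```bash
python3 - <<'E'
from held import *
from plant import r
cs=r.get_calibration("scene");c=pickle.load(open("pics/w17.pkl","rb"))[1]
im=cv2.imread("pics/s17.png");iw=cv2.imread("pics/w17.png")
for off,col in ((0,(0,0,255)),(.008,(255,0,0))):
  for X in [(.25,.015,.006),(.25,.015,-.006),(.25,-.015,-.006),(.15,.055,.006),(.15,.055,-.006),(.15,-.055,.006),(.15,-.055,-.006)]:
    p=E_.S+E_.R@(np.array(X)+[off,0,-.002])
    u,v=proj(cs,p);cv2.circle(im,(int((u-270+.5)*5-.5),int((v-150+.5)*5-.5)),3,col,-1)
    u,v=proj(c,p,True);cv2.circle(iw,(round(u),round(v)),2,col,-1)
cv2.imwrite("pics/o17.png",np.vstack([cv2.resize(im[100:400],(560,240)),cv2.resize(iw[150:370,180:460],(560,440))])[:600])
cv2.imwrite("pics/o17s.png",im)
E
```

```text
(no output)
```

View pics/o17.png

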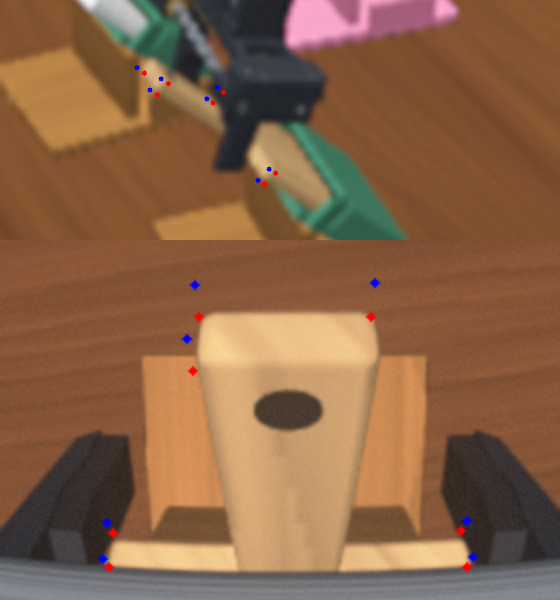

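View pics/o17s.png

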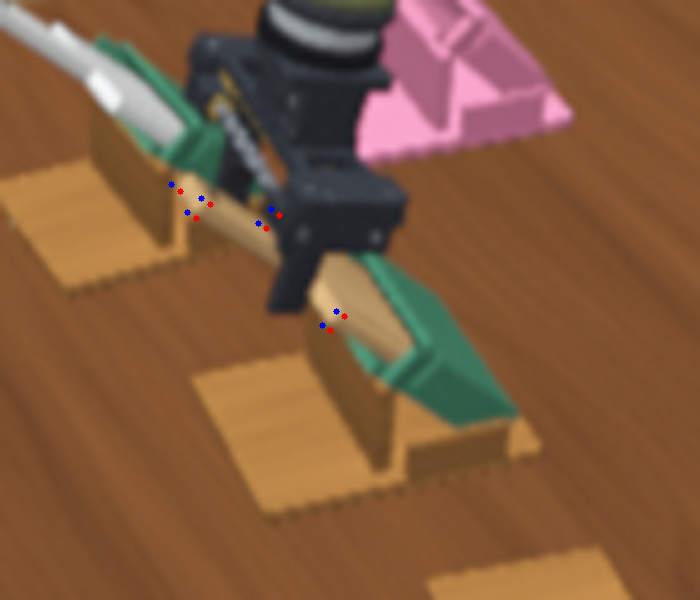

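```bash
python3 - <<'E'
from ik import *
from plant import r
np.set_printoptions(precision=2,suppress=True)
q0=r.get_state()['q'];w=F_.R;lev=Ro.from_euler('z',0.6,degrees=True).as_matrix()
for a in (-22,-28,-34):
  for gx in (.18,):
    q=q0;print(a,gx)
    Gh=F_.S+w[:,0]*gx-w[:,2]*.002
    for nm,Rb,G,bk in [("pre",w,Gh,-.1),("home",w,Gh,.016),("o1",w,Gh+w[:,0]*.09,.016),("o2",w,Gh+w[:,0]*.17,.016),("lev",lev,np.array([.60,-.26,.33]),.016),("lev2",lev,np.array([.58,-.2,.30]),.016)]:
        P,R=toolpose(Rb,G,a,0,bk);q,e=ik(P,R,q,1e-2,.02);print("  ",nm,P,R[:,2],q,round(e,2))
s=r.get_state();T=Ro.from_quat(s['eef_rot']).as_matrix();print(T[:,2])
E
```

```text
-22 0.18
   pre [ 0.52 -0.26  0.25] [ 0.39  0.   -0.92] [ 0.92  0.59 -0.67  2.02  0.65  0.32 -1.74] 0.01
   home [ 0.56 -0.26  0.14] [ 0.39  0.   -0.92] [ 0.66  0.76 -0.33  2.01  1.03  0.06 -2.13] 0.06
   o1 [ 0.63 -0.26  0.2 ] [ 0.39  0.   -0.92] [ 0.78  0.76 -0.65  1.8   0.8   0.41 -1.9 ] 0.01
   o2 [ 0.68 -0.26  0.26] [ 0.39  0.   -0.92] [ 0.77  0.77 -0.75  1.59  0.69  0.63 -1.79] 0.0
   lev [ 0.59 -0.26  0.32] [-0.37 -0.   -0.93] [ 0.52  0.92 -0.66  0.97  0.51  1.78 -1.57] 0.01
   lev2 [ 0.57 -0.2   0.29] [-0.37 -0.   -0.93] [ 0.5   0.88 -0.68  1.17  0.48  1.64 -1.71] 0.0
-28 0.18
   pre [ 0.53 -0.26  0.25] [ 0.29  0.   -0.96] [ 0.85  0.6  -0.63  1.91  0.5   0.49 -1.62] 0.01
   home [ 0.56 -0.26  0.14] [ 0.29  0.   -0.96] [ 0.66  0.77 -0.38  1.93  0.6   0.25 -1.72] 0.0
   o1 [ 0.63 -0.26  0.2 ] [ 0.29  0.   -0.96] [ 0.67  0.75 -0.5   1.71  0.5   0.51 -1.64] 0.0
   o2 [ 0.68 -0.26  0.26] [ 0.29  0.   -0.96] [ 0.64  0.75 -0.55  1.49  0.44  0.73 -1.58] 0.0
   lev [ 0.59 -0.26  0.32] [-0.47 -0.   -0.88] [ 0.41  0.95 -0.42  0.86  0.39  1.87 -1.46] 0.01
   lev2 [ 0.57 -0.2   0.29] [-0.47 -0.   -0.88] [ 0.38  0.9  -0.44  1.08  0.35  1.72 -1.59] 0.0
-34 0.18
   pre [ 0.54 -0.26  0.25] [ 0.19  0.   -0.98] [ 0.76  0.62 -0.55  1.79  0.41  0.66 -1.55] 0.01
   home [ 0.56 -0.26  0.14] [ 0.19  0.   -0.98] [ 0.64  0.78 -0.4   1.84  0.52  0.42 -1.64] 0.0
   o1 [ 0.62 -0.26  0.2 ] [ 0.19  0.   -0.98] [ 0.62  0.76 -0.47  1.62  0.43  0.67 -1.58] 0.0
   o2 [ 0.68 -0.26  0.26] [ 0.19  0.   -0.98] [ 0.58  0.77 -0.5   1.39  0.38  0.89 -1.54] 0.0
   lev [ 0.59 -0.26  0.32] [-0.56 -0.01 -0.83] [ 0.37  1.01 -0.35  0.74  0.38  2.01 -1.42] 0.01
   lev2 [ 0.57 -0.2   0.29] [-0.56 -0.01 -0.83] [ 0.34  0.96 -0.37  0.98  0.33  1.85 -1.55] 0.0
[ 0.24 -0.03 -0.97]
```

Request:
play_rows(increments=[[1,0,0,-10,0,0,0],[1,0,0,-20,0,0,0],[1,0,0,-25,0,0,0],[1,0,0,-25,0,0,0],[1,0,0,-25,0,0,0],[1,0,0,-25,0,0,0],[1,0,0,-20,0,0,0],[1,0,0,0,0,0,0]])

```text
clock: 27.45
tool_pos: [0.5014, 0.0078, 0.3011]
eef_rot: [-0.657, 0.744, -0.091, 0.079]
contact_force: [0.6, 0.5, 0.3]
opening: 1.002
```

```bash
cat > wst.py <<'E'
from ik import *
from plant import r
import sys
np.set_printoptions(precision=3,suppress=True)
w=F_.R;gx=.18;Gh=F_.S+w[:,0]*gx-w[:,2]*.002
s=r.get_state();T=Ro.from_quat(s['eef_rot']).as_matrix()
P,R=toolpose(w,Gh,-31,0,float(sys.argv[1]))
print(s['clock'],s['q'],s['contact_force'],P,s['tool_pos']);plan(s,P,R,int(sys.argv[2]),1)
E
python3 wst.py -.07 8
```

```text
27.45 [ 0.158  0.373 -0.432  2.053  0.456  0.565 -2.291] [0.642 0.499 0.343] [ 0.54  -0.262  0.222] [0.501 0.008 0.301]
dist mm 284.295576279417 ang 0.13569754957157845 tool-delta [263.2 -50.6  94.7]
per-row max: 35.5 mm 0.017 rad
[[1, 32.9, -6.3, 11.8, 0.0, -0.004, -0.016], [1, 33.1, -5.8, 11.7, 0.0, -0.004, -0.016], [1, 33.2, -5.2, 11.6, 0.0, -0.004, -0.016], [1, 33.3, -4.7, 11.4, 0.0, -0.004, -0.016], [1, 33.4, -4.1, 11.3, 0.0, -0.004, -0.016], [1, 33.6, -3.6, 11.1, 0.0, -0.004, -0.016], [1, 33.7, -3.0, 11.0, 0.0, -0.004, -0.016], [1, 33.7, -2.5, 10.9, 0.0, -0.004, -0.016]]
```

Request:
play_rows(increments=[[1,33,-6,4,0,-0.004,-0.016],[1,33,-6,4,0,-0.004,-0.016],[1,33,-5,4,0,-0.004,-0.016],[1,33,-5,4,0,-0.004,-0.016],[1,33,-4,4,0,-0.004,-0.016],[1,33,-4,8,0,-0.004,-0.016],[1,33,-3,10,0,-0.004,-0.016],[1,25,-2,10,0,-0.004,-0.016]])

```text
clock: 28.45
tool_pos: [0.5282, -0.256, 0.257]
eef_rot: [0.708, -0.696, 0.082, -0.084]
contact_force: [0.2, -0.5, 0.2]
opening: 1.001
```

```bash
python3 wst.py -.06 4; python3 - <<'E'
from plant import r
from h import *
shot(r,"w18")
E
```

```text
28.45 [ 0.789  0.587 -0.58   1.855  0.42   0.591 -1.558] [ 0.232 -0.526  0.165] [ 0.542 -0.262  0.212] [ 0.528 -0.256  0.257]
dist mm 47.69648932167037 ang 0.012155604561310082 tool-delta [ 6.7 -3.  47.1]
per-row max: 11.9 mm 0.003 rad
[[1, 1.7, -0.8, 11.8, 0.002, 0.001, 0.002], [1, 1.7, -0.7, 11.8, 0.002, 0.001, 0.002], [1, 1.7, -0.7, 11.8, 0.002, 0.001, 0.002], [1, 1.7, -0.7, 11.8, 0.002, 0.001, 0.002], [1, 0, 0, 0, 0, 0, 0], [1, 0, 0, 0, 0, 0, 0], [1, 0, 0, 0, 0, 0, 0], [1, 0, 0, 0, 0, 0, 0]]
28.45 [ 0.52818093 -0.2559957   0.25702194] 0.456384575705274
```

View pics/w18.png

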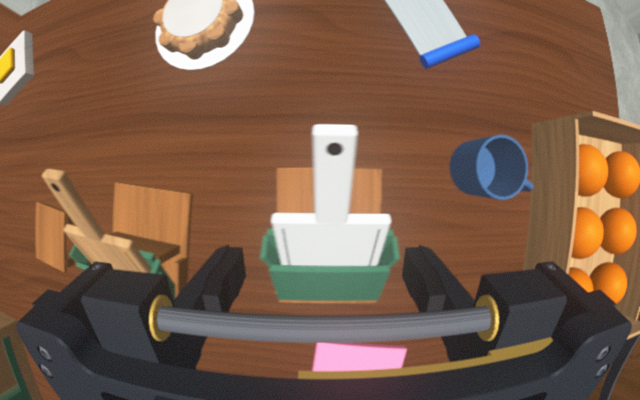

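Request:
play_rows(increments=[[1,2,-1,8,0.003,0,0],[1,2,-1,12,0.003,0,0],[1,1,-1,14,0.003,0,0],[1,0,0,14,0,0,0],[1,0,0,14,0,0,0],[1,0,0,14,0,0,0],[1,0,0,0,0,0,0],[1,0,0,0,0,0,0]])

```text
clock: 29.5
tool_pos: [0.5493, -0.2605, 0.1754]
eef_rot: [0.708, -0.696, 0.083, -0.086]
contact_force: [0.9, 0.9, -0.1]
opening: 1.0
```

```bash
python3 wst.py .016 4; python3 - <<'E'
from plant import r
from h import *
shot(r,"w19")
E
```

```text
29.5 [ 0.699  0.714 -0.461  1.885  0.519  0.42  -1.638] [ 0.875  0.868 -0.123] [ 0.561 -0.262  0.138] [ 0.549 -0.261  0.175]
dist mm 38.93757124325339 ang 0.00928981354691112 tool-delta [ 2.  -2.1 38.8]
per-row max: 9.7 mm 0.002 rad
[[1, 0.5, -0.5, 9.7, 0.001, 0.001, 0.002], [1, 0.5, -0.5, 9.7, 0.001, 0.001, 0.002], [1, 0.5, -0.5, 9.7, 0.001, 0.001, 0.002], [1, 0.5, -0.5, 9.7, 0.001, 0.001, 0.002], [1, 0, 0, 0, 0, 0, 0], [1, 0, 0, 0, 0, 0, 0], [1, 0, 0, 0, 0, 0, 0], [1, 0, 0, 0, 0, 0, 0]]
29.5 [ 0.54934172 -0.26054929  0.17538789] 0.008413485024857796
```

View pics/w19.png

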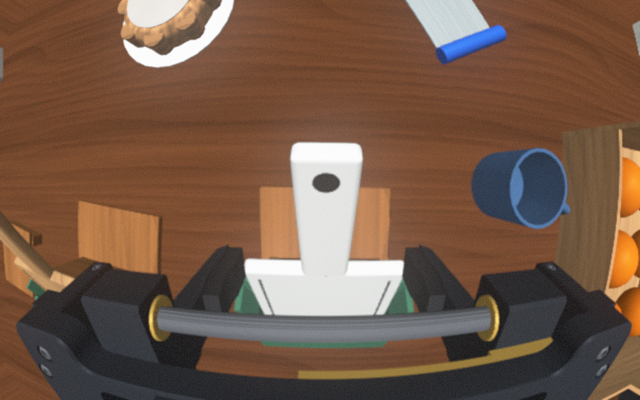

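Request:
play_rows(increments=[[1,1,-2,6,0.002,0,0.002],[1,1,-2,9,0.002,0,0.002],[1,0,-1,9,0,0,0],[1,0,0,9,0,0,0],[1,0,0,5,0,0,0],[1,0,0,0,0,0,0],[1,0,0,0,0,0,0],[1,0,0,0,0,0,0]])

```text
clock: 30.55
tool_pos: [0.5646, -0.2629, 0.138]
eef_rot: [0.706, -0.697, 0.085, -0.088]
contact_force: [-0.2, -0.5, 0.5]
opening: 0.999
```

```bash
python3 wst.py .016 1
```

```text
30.55 [ 0.653  0.779 -0.401  1.875  0.554  0.348 -1.673] [-0.158 -0.498  0.471] [ 0.561 -0.262  0.138] [ 0.565 -0.263  0.138]
dist mm 4.080067061434628 ang 0.0033952888264336552 tool-delta [-0.7  3.8 -1.1]
per-row max: 4.1 mm 0.003 rad
[[1, -0.7, 3.8, -1.1, 0.0, 0.003, 0.002], [1, 0, 0, 0, 0, 0, 0], [1, 0, 0, 0, 0, 0, 0], [1, 0, 0, 0, 0, 0, 0], [1, 0, 0, 0, 0, 0, 0], [1, 0, 0, 0, 0, 0, 0], [1, 0, 0, 0, 0, 0, 0], [1, 0, 0, 0, 0, 0, 0]]
```

Request:
play_rows(increments=[[0,-0.5,1,0,0,0,0],[0,0,0,0,0,0,0],[0,0,0,0,0,0,0],[0,0,0,0,0,0,0],[0,0,0,0,0,0,0],[0,0,0,0,0,0,0],[0,0,0,0,0,0,0],[0,0,0,0,0,0,0]], grip_force=60)

```text
clock: 31.55
tool_pos: [0.5638, -0.2624, 0.1384]
eef_rot: [0.706, -0.697, 0.085, -0.088]
contact_force: [-0.4, 0.5, 0.4]
opening: 0.317
```

```bash
python3 - <<'E'
from ik import *
from plant import r
np.set_printoptions(precision=4,suppress=True)
shot(r,"w20")
s=r.get_state();T=Ro.from_quat(s['eef_rot']).as_matrix();w=F_.R
print(s['tool_pos'],s['eef_rot'],s['contact_force'],s['opening']);print("slot x in tool",T.T@w[:,0],"slot z in tool",T.T@w[:,2])
E
```

```text
31.55 [ 0.5638 -0.2624  0.1384] 0.0015432804743806493
[ 0.5637 -0.2624  0.1383] [ 0.7062 -0.6974  0.0852 -0.0879] [ 1.0984  0.528  -0.1087] 0.3168950630138969
slot x in tool [ 0.     -0.8577 -0.5141] slot z in tool [-0.0033  0.5141 -0.8577]
```

Request:
play_rows(increments=[[0,0,-2,-3,0,0,0],[0,0,-8,-5,0,0,0],[0,0,-12,-7,0,0,0],[0,0,-12,-7,0,0,0],[0,0,-12,-7,0,0,0],[0,0,-8,-5,0,0,0],[0,0,0,0,0,0,0],[0,0,0,0,0,0,0]])

```text
clock: 32.6
tool_pos: [0.6098, -0.262, 0.1868]
eef_rot: [0.706, -0.698, 0.085, -0.088]
contact_force: [-0.3, 0.9, -2.4]
opening: 0.322
```

```bash
cat > wd.py <<'E'
from ik import *
from plant import r
np.set_printoptions(precision=3,suppress=True)
s=r.get_state();w=F_.R;d=s['tool_pos']-np.array([.5637,-.2624,.1383])
T0=Ro.from_quat([.7062,-.6974,.0852,-.0879]);T=Ro.from_quat(s['eef_rot'])
print(s['clock'],"moved in slot mm",w.T@d*1e3,"rot deg (slot)",np.degrees(w.T@(T*T0.inv()).as_rotvec()),"F",s['contact_force'],"q",s['q'],s['opening'])
E
python3 wd.py
```

```text
32.6 moved in slot mm [66.84  -0.104  1.701] rot deg (slot) [ 0.01   0.073 -0.047] F [-0.349  0.931 -2.382] q [ 0.66   0.759 -0.487  1.717  0.488  0.541 -1.625] 0.3221717761905435
```

Request:
play_rows(increments=[[0,0,-10,-6,0,0,0],[0,0,-14,-8,0,0,0],[0,0,-17,-10,0,0,0],[0,0,-17,-10,0,0,0],[0,0,-17,-10,0,0,0],[0,0,-14,-9,0,0,0],[0,0,-5,-4,0,0,0],[0,0,0,0,0,0,0]])

```text
clock: 33.6
tool_pos: [0.6901, -0.2607, 0.2676]
eef_rot: [0.706, -0.698, 0.083, -0.088]
contact_force: [-0.7, -0.3, -0.7]
opening: 0.322
```

```bash
python3 wd.py; python3 - <<'E'
from plant import r
from h import *
shot(r,"w21")
im=r.snapshot("scene")[:,:,::-1];cv2.imwrite("pics/s21.png",cv2.resize(im[90:290,200:430],None,fx=3,fy=3,interpolation=cv2.INTER_CUBIC))
E
```

```text
33.6 moved in slot mm [180.8     0.424   2.047] rot deg (slot) [ 0.114  0.192 -0.12 ] F [-0.725 -0.35  -0.661] q [ 0.61   0.769 -0.547  1.394  0.41   0.853 -1.558] 0.32197173018218833
33.6 [ 0.69008624 -0.26065254  0.26759244] 0.006276673280637664
```

View pics/s21.png

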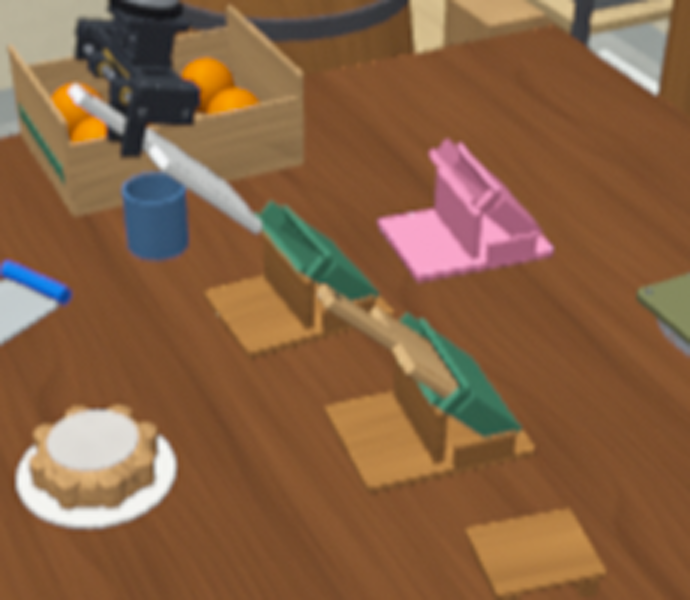

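```bash
cat > lv.py <<'E'
from ik import *
from plant import r
import sys
np.set_printoptions(precision=3,suppress=True)
w=F_.R;T0=Ro.from_quat([.7062,-.6974,.0852,-.0879]).as_matrix()
Rl=Ro.from_rotvec(np.radians(45)*w[:,1]).as_matrix()@T0
REL=T0.T@w
s=r.get_state();T=Ro.from_quat(s['eef_rot']).as_matrix()
P=[float(v) for v in sys.argv[1:4]]
q,e=ik(np.array(P),Rl,s['q'],1e-2,.02);print("ik",q,e,"q",s['q'],"tool",s['tool_pos'],"F",s['contact_force'])
print("board axes now: x",(T@REL)[:,0],"y",(T@REL)[:,1])
plan(s,P,Rl,int(sys.argv[4]),0)
E
python3 lv.py .57 -.24 .31 8
```

```text
ik [ 0.404  0.929 -0.415  0.95   0.374  1.858 -1.5  ] 0.0073047226850815605 q [ 0.61   0.769 -0.547  1.396  0.41   0.853 -1.558] tool [ 0.689 -0.261  0.267] F [ 0.558  0.052 -1.62 ]
board axes now: x [0.71  0.005 0.704] y [-0.01   1.     0.003]
dist mm 128.5619299737421 ang 0.7805926964168415 tool-delta [-22.5 105.4 -70.1]
per-row max: 16.1 mm 0.098 rad
[[0, -2.8, 13.2, -8.8, -0.098, 0.0, 0.0], [0, -2.8, 14.0, -7.4, -0.098, 0.0, 0.0], [0, -2.8, 14.6, -6.0, -0.098, 0.0, 0.0], [0, -2.8, 15.1, -4.6, -0.098, 0.0, 0.0], [0, -2.8, 15.5, -3.1, -0.098, 0.0, 0.0], [0, -2.8, 15.7, -1.6, -0.098, 0.0, 0.0], [0, -2.8, 15.8, -0.0, -0.098, 0.0, 0.0], [0, -2.8, 15.8, 1.5, -0.098, 0.0, 0.0]]
```

Request:
play_rows(increments=[[0,0,0,-25,0,0,0],[0,-3,10,-15,-0.09,0,0],[0,-3,15,-8,-0.098,0,0],[0,-3,15,-5,-0.098,0,0],[0,-3,15,-3,-0.098,0,0],[0,-3,15,-2,-0.098,0,0],[0,-3,15,0,-0.098,0,0],[0,0,0,0,0,0,0]])

```text
clock: 34.7
tool_pos: [0.5868, -0.2456, 0.3229]
eef_rot: [0.699, -0.691, -0.13, 0.127]
contact_force: [0.2, -0.0, -1.0]
opening: 0.316
```

```bash
python3 lv.py .57 -.24 .32 4; python3 - <<'E'
from plant import r
from h import *
shot(r,"w22")
im=r.snapshot("scene")[:,:,::-1];cv2.imwrite("pics/s22.png",cv2.resize(im[50:290,180:440],None,fx=2.5,fy=2.5,interpolation=cv2.INTER_CUBIC))
E
```

```text
ik [ 0.404  0.924 -0.421  0.934  0.377  1.881 -1.498] 0.001521558230487386 q [ 0.453  0.852 -0.457  1.028  0.366  1.697 -1.506] tool [ 0.587 -0.246  0.323] F [ 0.162 -0.039 -0.972]
board axes now: x [0.985 0.009 0.173] y [-0.01   1.     0.003]
dist mm 17.961485514091017 ang 0.17357049717695644 tool-delta [-5.8 14.6  8.7]
per-row max: 4.5 mm 0.043 rad
[[0, -1.4, 3.7, 2.2, -0.043, 0.001, 0.0], [0, -1.4, 3.6, 2.3, -0.043, 0.001, 0.0], [0, -1.4, 3.5, 2.5, -0.043, 0.001, 0.0], [0, -1.4, 3.3, 2.6, -0.043, 0.001, 0.0], [0, 0, 0, 0, 0, 0, 0], [0, 0, 0, 0, 0, 0, 0], [0, 0, 0, 0, 0, 0, 0], [0, 0, 0, 0, 0, 0, 0]]
34.7 [ 0.58682125 -0.24561316  0.32285531] 0.01525974706111443
```

View pics/s22.png

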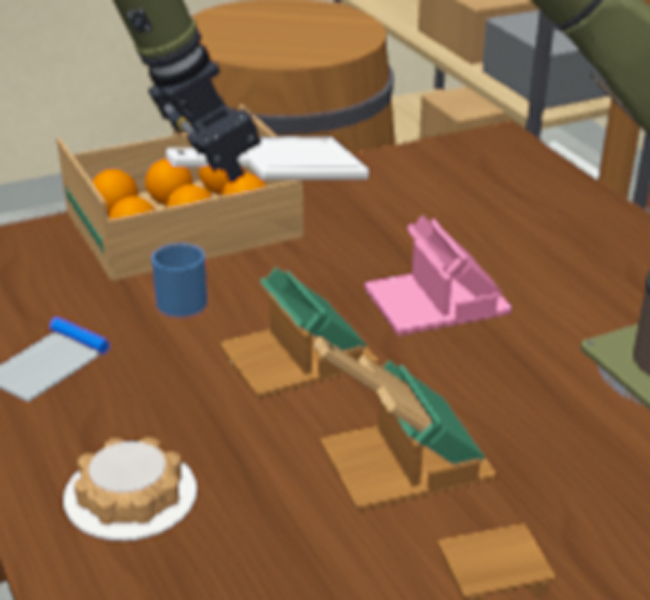

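View pics/w22.png

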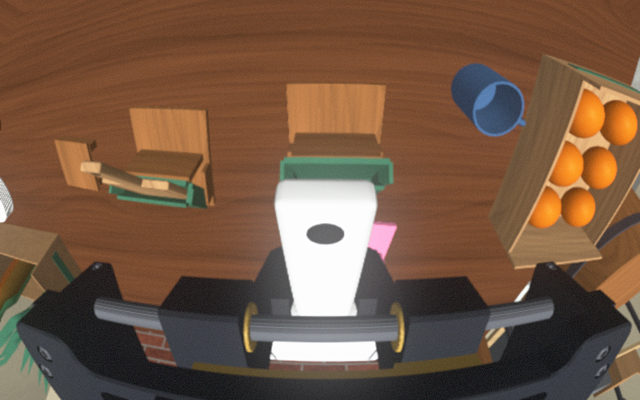

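Request:
play_rows(increments=[[0,0,2,2,-0.045,0,0],[0,0,2,2,-0.045,0,0],[0,0,2,2,-0.045,0,0],[0,0,2,2,-0.04,0,0],[0,0,0,0,0,0,0],[0,0,0,0,0,0,0],[0,0,0,0,0,0,0],[0,0,0,0,0,0,0]])

```text
clock: 35.8
tool_pos: [0.5754, -0.2505, 0.3221]
eef_rot: [0.684, -0.681, -0.185, 0.184]
contact_force: [0.3, -0.5, -1.4]
opening: 0.32
```

```bash
python3 lv.py .57 -.24 .32 4; python3 - <<'E'
from plant import r
from h import *
shot(r,"w23")
im=r.snapshot("scene")[:,:,::-1];cv2.imwrite("pics/s23f.png",im);cv2.imwrite("pics/s23.png",cv2.resize(im[90:130,240:340],None,fx=8,fy=8,interpolation=cv2.INTER_CUBIC))
im=r.snapshot("top")[:,:,::-1];cv2.imwrite("pics/t23.png",cv2.resize(im[140:260,340:440],None,fx=5,fy=5,interpolation=cv2.INTER_CUBIC))
im=cv2.imread("pics/w23.png");cv2.imwrite("pics/z23.png",cv2.resize(im[170:370,250:400],None,fx=4,fy=4,interpolation=cv2.INTER_CUBIC))
E
```

```text
ik [ 0.404  0.924 -0.421  0.934  0.377  1.881 -1.498] 0.0002912545350341962 q [ 0.411  0.932 -0.418  0.9    0.383  1.892 -1.483] tool [ 0.575 -0.251  0.322] F [ 0.254 -0.461 -1.366]
board axes now: x [1.    0.004 0.011] y [-0.004  1.    -0.001]
dist mm 12.013969304732093 ang 0.013095000977578028 tool-delta [-10.5   3.6   4.5]
per-row max: 3.0 mm 0.003 rad
[[0, -2.6, 0.9, 1.1, -0.003, 0.0, -0.001], [0, -2.6, 0.9, 1.1, -0.003, 0.0, -0.001], [0, -2.6, 0.9, 1.1, -0.003, 0.0, -0.001], [0, -2.6, 0.9, 1.1, -0.003, 0.0, -0.001], [0, 0, 0, 0, 0, 0, 0], [0, 0, 0, 0, 0, 0, 0], [0, 0, 0, 0, 0, 0, 0], [0, 0, 0, 0, 0, 0, 0]]
35.8 [ 0.57544288 -0.25050889  0.32206727] 0.0037682111332544913
```

View pics/s23.png

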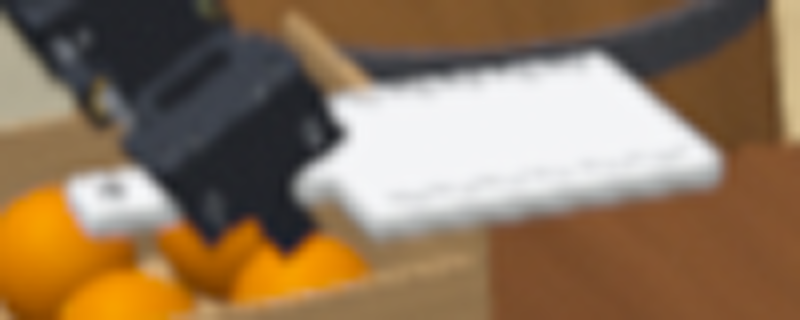

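View pics/t23.png

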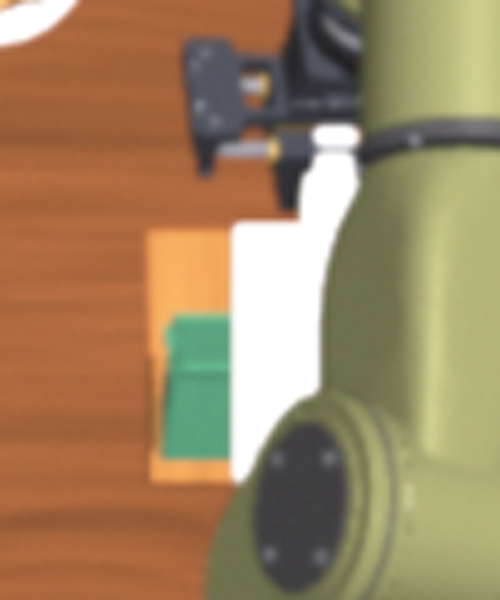

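View pics/z23.png

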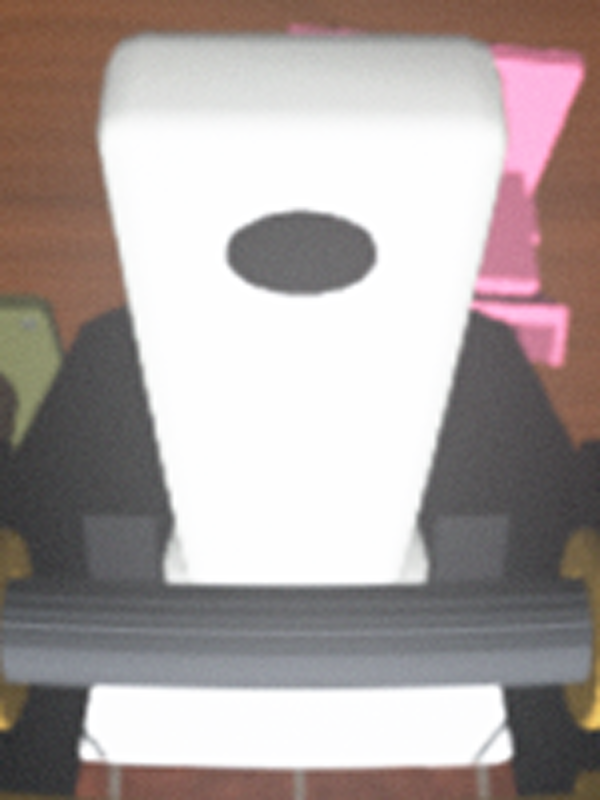

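```bash
python3 - <<'E'
from ik import *
import pickle
from plant import r
np.set_printoptions(precision=3,suppress=True)
for t in ("w20","w21","w22","w23"):
    g=cv2.imread(f"pics/{t}.png")[:,:,1].astype(float);m=(g<120).astype(np.uint8);m[:,:300]=0;m[:,350:]=0;m[:215]=0;m[255:]=0;M=cv2.moments(m)
    col=g[150:260,345];d=np.argmax(np.diff(cv2.GaussianBlur(g,(5,5),0)[150:225,340]))+150
    row=cv2.GaussianBlur(g,(5,5),0)[225];gr=np.gradient(row)
    print(t,"hole",M['m10']/M['m00'],M['m01']/M['m00'],M['m00'],"tip row",d,"sides@225",265+np.argmax(gr[265:300]),360+np.argmin(gr[360:390]))
cs,ct=r.get_calibration("scene"),r.get_calibration("top");s,cw=pickle.load(open("pics/w23.pkl","rb"))
z=lambda u,v:(240+(u+.5)/8-.5,90+(v+.5)/8-.5);zt=lambda u,v:(340+(u+.5)/5-.5,140+(v+.5)/5-.5);zw=lambda u,v:(250+(u+.5)/4-.5,170+(v+.5)/4-.5)
ob=[(cs,0,z(372,220),(150,55,6)),(cs,0,z(375,238),(150,55,-6)),(cs,0,z(722,160),(0,55,6)),(cs,0,z(720,184),(0,55,-6)),(cs,0,z(605,50),(0,-55,6)),(cs,0,z(70,178),(250,-15,6)),(cs,0,z(88,216),(250,15,6)),
(ct,0,zt(232,482),(0,55,6)),(ct,0,zt(232,222),(150,55,6)),(cw,1,zw(97,122),(250,15,6)),(cw,1,zw(505,122),(250,-15,6))]
def res(d):
    Rb=Ro.from_euler('zyx',d[3:]).as_matrix();return np.concatenate([(np.array(proj(k,d[:3]+Rb@(np.array(X)/1e3),f))-uv)*(.3 if f else 1) for k,f,uv,X in ob])
f=least_squares(res,[.4,-.25,.33,0,0,0],x_scale=.1);print(f.x[:3],"yaw,pitch,roll deg",np.degrees(f.x[3:]),"rms",np.sqrt(np.mean(f.fun**2)));print(f.fun.reshape(-1,2))
E
```

```text
w20 hole 324.8811881188119 229.14356435643563 606.0 tip row 174 sides@225 279 370
w21 hole 324.8804523424879 232.10177705977384 619.0 tip row 177 sides@225 278 372
w22 hole 324.87758945386065 233.42372881355934 531.0 tip row 180 sides@225 278 372
w23 hole 324.95335820895525 232.76492537313433 536.0 tip row 178 sides@225 278 372
[ 0.409 -0.25   0.336] yaw,pitch,roll deg [-0.26  -1.565 -0.679] rms 0.5013513564824948
[[ 0.734 -0.448]
 [ 0.34   0.88 ]
 [ 0.307 -0.39 ]
 [ 0.326  0.08 ]
 [-0.315  0.159]
 [-0.464  0.517]
 [ 0.631 -0.2  ]
 [-0.064 -0.332]
 [ 0.1    0.142]
 [-0.911 -0.3  ]
 [ 1.176  0.212]]
```

Request:
play_rows(increments=[[0,0,0,0,-0.015,0,0],[0,0,0,0,-0.015,0,0],[0,0,0,0,0,0,0],[0,0,0,0,0,0,0],[0,0,0,0,0,0,0],[0,0,0,0,0,0,0],[0,0,0,0,0,0,0],[0,0,0,0,0,0,0]])

```text
clock: 36.95
tool_pos: [0.5756, -0.2502, 0.3217]
eef_rot: [0.681, -0.678, -0.196, 0.195]
contact_force: [0.3, 0.6, -1.4]
opening: 0.32
```

```bash
python3 lv.py .57 -.24 .32 4; python3 - <<'E'
from plant import r
from h import *
shot(r,"w24")
im=r.snapshot("scene")[:,:,::-1];cv2.imwrite("pics/s24f.png",im);cv2.imwrite("pics/s24.png",cv2.resize(im[90:130,240:340],None,fx=8,fy=8,interpolation=cv2.INTER_CUBIC))
im=r.snapshot("top")[:,:,::-1];cv2.imwrite("pics/t24f.png",im)
print(r.get_state()['qd'],r.get_state()['tool_pos'])
E
```

```text
ik [ 0.404  0.924 -0.421  0.934  0.377  1.881 -1.498] 0.0007375703503387464 q [ 0.399  0.953 -0.41   0.865  0.387  1.935 -1.476] tool [ 0.576 -0.25   0.322] F [ 0.338  0.599 -1.417]
board axes now: x [ 1.     0.005 -0.021] y [-0.005  1.    -0.001]
dist mm 11.762975423513842 ang 0.021866830655595915 tool-delta [-10.2   3.8   4.4]
per-row max: 2.9 mm 0.005 rad
[[0, -2.6, 1.0, 1.1, 0.005, 0.001, -0.001], [0, -2.6, 1.0, 1.1, 0.005, 0.001, -0.001], [0, -2.6, 1.0, 1.1, 0.005, 0.001, -0.001], [0, -2.6, 1.0, 1.1, 0.005, 0.001, -0.001], [0, 0, 0, 0, 0, 0, 0], [0, 0, 0, 0, 0, 0, 0], [0, 0, 0, 0, 0, 0, 0], [0, 0, 0, 0, 0, 0, 0]]
36.95 [ 0.57562243 -0.25019309  0.32169018] 0.00020523461262727632
[-1.33281222e-03  1.27960111e-03 -4.45263668e-05  9.10033143e-04
  7.86112283e-04  1.40671577e-03 -1.10633645e-03] [ 0.57563945 -0.25019665  0.32165426]
```

View pics/s24.png

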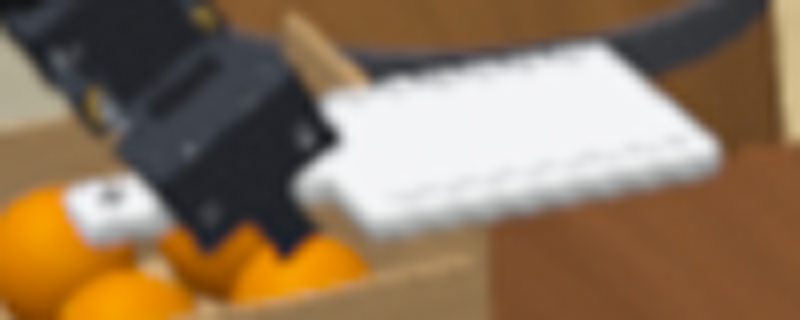

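View pics/s24f.png

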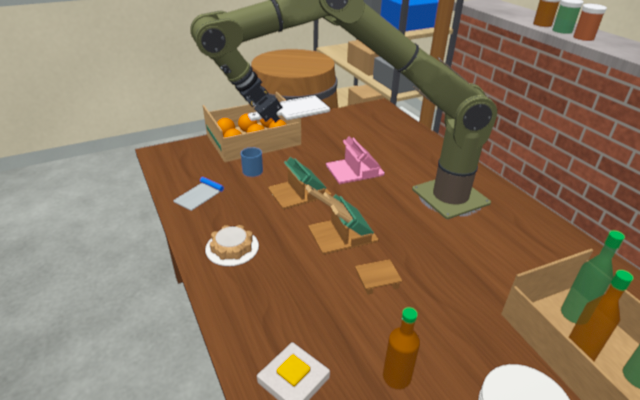

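View pics/t24f.png

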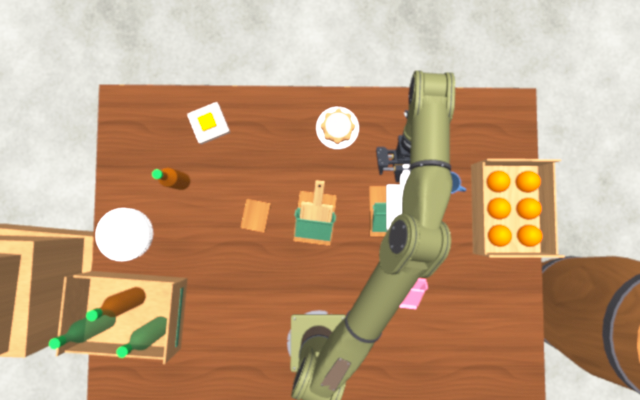

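```bash
python3 - <<'E'
from ik import *
import pickle
from plant import r
np.set_printoptions(precision=3,suppress=True)
cs,ct=r.get_calibration("scene"),r.get_calibration("top");s,cw=pickle.load(open("pics/w24.pkl","rb"))
z=lambda u,v:(240+(u+.5)/8-.5,90+(v+.5)/8-.5)
ob=[(cs,0,z(372,220),(150,55,6)),(cs,0,z(375,238),(150,55,-6)),(cs,0,z(722,150),(0,55,6)),(cs,0,z(720,174),(0,55,-6)),(cs,0,z(605,40),(0,-55,6)),(cs,0,z(68,188),(250,-15,6)),(cs,0,z(88,226),(250,15,6)),
(cw,1,(250+97.5/4-.5,170+122.5/4-.5),(250,15,6)),(cw,1,(250+505.5/4-.5,170+122.5/4-.5),(250,-15,6))]
def res(d):
    Rb=Ro.from_euler('zyx',d[3:]).as_matrix();return np.concatenate([(np.array(proj(k,d[:3]+Rb@(np.array(X)/1e3),f))-uv)*(.3 if f else 1) for k,f,uv,X in ob])
f=least_squares(res,[.4,-.25,.33,0,0,0],x_scale=.1);print(f.x[:3],"yaw,pitch,roll deg",np.degrees(f.x[3:]),"rms",np.sqrt(np.mean(f.fun**2)))
# hole drift in hand
for t in ("w23","w24"):
    g=cv2.imread(f"pics/{t}.png")[:,:,1].astype(float);m=(g<120).astype(np.uint8);m[:,:300]=0;m[:,350:]=0;m[:215]=0;m[255:]=0;M=cv2.moments(m);print(t,M['m10']/M['m00'],M['m01']/M['m00'])
# oak home check, top view tip
P=E_.S+E_.R@[.25,0,-.002];print("oak tip predicted top px",proj(ct,P))
E
```

```text
[ 0.409 -0.249  0.341] yaw,pitch,roll deg [-0.455  0.347 -0.448] rms 0.5110890151629254
w23 324.95335820895525 232.76492537313433
w24 324.86516853932585 232.70411985018725
oak tip predicted top px (np.float64(319.0780993429298), np.float64(181.96678958937807))
```

```bash
python3 - <<'E'
from plant import r
s=r.get_state();print(s['clock'],s['opening'],abs(s['qd']).max());print(r.finish_job())
E
```

```text
37.1 0.32359935381185784 0.0014067157692200826
the job is handed in; nothing more can be done
None
```

The wooden board is in the empty stand and released. The white board is out of its own stand and held level in the gripper. I handed the job in at 37.1 s.

**Wooden board:**
- My first grip, square to the board, ran two joints to their limits on the way to the stand. I put the board back on the riser and gripped it again with the tool tilted.
- On the next try the foot edge caught the lip of the pocket's lower wall and the board tilted about 2.7° in the grip. I backed off, measured the tilt and corrected for it.
- It then slid in until it stopped firmly, at about 17 N. At that point my estimate of the foot still read about 4 mm short of the floor.
- After release, the board's corners matched the predicted home position closely in the scene and wrist pictures. The handle tip matched in a later top view. I take the 4 mm as measurement error.

**White board:** My last checks showed it within about 0.5° of level, at about 0.34 m above the table, touching nothing but the gripper. The arm was still and the grip steady at 60 N. An earlier fit showed it about 1.6° off level, with the arm's own pose giving 0.6°. I corrected the tilt before the final check.

In the last scene and top pictures the cake, the bottle and the mug looked unmoved. The arm hid part of the mug in the top view.

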